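Clamp a moulding sample strip

ROBOT

A 6-joint arm with a two-finger parallel gripper is mounted at the origin on the work surface. World frame = base frame: x ahead of the robot, y to its left, z up, the work surface at z = 0. Lengths are in m, angles in rad, forces in N, time in s.
With the tool pointing down it reaches from about 0.3 to 0.95 m from the base axis. Payload 3.1 kg.
Tool frame: the origin (TCP) lies at the centre of the arm's flange, where the gripper is bolted on; the fingertips stand 173 mm ahead of it and the grasp point (between the pads) lies 155 mm ahead of it; z points along the fingers, y is the line along which they close (so a half turn about z gives the same grasp; the last joint's range is limited). The gripper opens to 85 mm and grips with 20 to 120 N. Pads are 22 mm wide; open, the fingers measure 114 mm over their backs; the gripper's body (76 mm by 85 mm) begins 54 mm behind the grasp point. The pads swing forward as they close: fully open they stand 13 mm farther back than shut.
Start: joints at [1.103, 0.308, 1.634, -0, 1.2, -0.07], TCP at [0.242, 0.576, 0.405] pointing down, gripper open.
Joint ranges: [-3.06, 3.06], [-0.79, 1.96], [0.05, 2.63], [-1.19, 4.34], [0.05, 2.64], [-2.94, 2.94]. Speed limits (rad/s): [2.79, 2.79, 3.14, 3.14, 3.14, 3.14].

INTERFACE

Orientations are given as a rotation vector (axis times angle).
In Python, from plant import robot gives the robot as it stands. The module is installed in compiled form; this text tells all that it offers.
- The arm moves only by the shell command python3 -m handwheel 'ROWS' [OPENING]. ROWS is JSON, a list of rows, each a list of 2 entries, a list of its own where there are three numbers: the shift along the tool's x, y, z in mm, then the turn, a rotation vector about the tool's x, y, z in degrees. A call has 1 to 12 rows; each row shifts and turns the commanded pose from where the row before left it, along the tool's axes as they then stand; what a row does not reach is not made up. A row lasts 1/12 s, in which the tool goes at most 41.7 mm and 7.16 degrees, less where a joint would pass 70% of its speed; a pose out of reach is approached as far as the arm can. A call is refused whole if a number of a shift passes 41.7 or a number of a turn 7.16, either way. A call with a gripper value outside its range is refused whole. OPENING is the closure in counts, from 0 (fully open) to 255 (shut), set as the call begins (- or left out, the last holds). The fingers move at their own pace and stop on an object; the grip force is fixed at half the most. Time passes only in rows, so rows that do not move let the fingers close. It gives the time, the measured TCP pose, the force, the opening and the grip force at its end, in the units of the state.
- robot.state(): the state, without advancing time (a new reading comes with each control period).
- robot.grab_frame(name): name is "scene" or "top"; returns a dict with "color" (384x512x3 uint8, red, green, blue), "range_z" (384x512 float32, m along the optical axis (not along the pixel's ray), 0 where there is no reading), "camera_matrix" (3x3 intrinsics, pixels), "R" (3x3) and "t" (3): a world point X has camera coordinates R X + t. Camera axes: x right, y down, z forward; pixel columns grow to the right and rows downward; lengths in m; the calibration is good to about 2 mm. A picture is of the moment at which its call begins.
- robot.close_job(): hands the job in; it is judged then, once.
Trained networks look in a picture, given as the dict that the camera call returned (one of the last four; its "shot" number tells which), for a name from the list of things; names that differ only in an ending like _2 or _b are one class to them, and where a whole thing is asked for, a point or a joint stands for the part that bears it (a point fixed in the world has none). Each returns a list of dicts, best first, with "score" (0 to 1); they miss things now and then, are a little off and sometimes report something else, mostly with a low value. They report only what shows in the picture. A call takes as long as a camera call. They do not tell look-alikes from the thing itself.
- robot.search_frame(picture, thing): "at" ([x, y, z] in m, in world coordinates, good to about 4 mm: the middle of the surface that is visible of it).
- robot.regions_of(picture, thing): "region" (384x512 bool, what is visible of it).
- robot.mark_of(picture, thing): "at" ([x, y, z] in m, in world coordinates, good to about 4 mm: a listed point, or the origin of a listed thing).
The state is a dict: "clock": time; "q": joint angles; "qvel": joint speeds; "effort": joint torques, N m; "position": TCP position; "eef_rot": TCP orientation; "wrist_force": force on the tool from outside, world axes, zero at the start; "torque": the same for the moment, N m; "width": finger opening in m; "gripper_force": force on a finger pad.
Only numpy, scipy, OpenCV 4.12 (cv2) and the standard library are available. Lean on these libraries where they do the work, as an engineer would, in place of code of your own. Each camera call takes 0.05 s, during which the arm holds its last target. There are 200 camera calls.

TASK

Clamp up the moulding offcuts for a sample strip: first switch the push-to-turn pressure selector off, then free the clamp knob, draw the carriage well back and lay every offcut on the bench side by side on the bed, flat on their feet, crosswise and within the bed's width. Slide the carriage up until the whole row is snug between jaw and fence and turn its clamp knob fully tight; only then set the selector to the number of offcuts (two, three or four dots), pushing it in to turn it and letting it spring out again. Leave the tin, tape roll and tape measure where they are.

Things in the scene. Friction and masses are not known exactly. Their poses are not given: they have to be found in the camera images.
- press: strip clamp fixed on the bench: grey base 140 mm (x) by 380 mm (y, from -180 to +200 mm) by 20 mm. Origin: under the base, on the middle line of the bed; z up. Along +y: the carriage's bed (plywood, 80 mm wide in x, top 26 mm above the bench), the fixed aluminium fence (face at y = +70 mm, 110 mm wide, 20 mm thick, top at 56 mm), then the selector box (95 mm in y, top at 50 mm)
- fence (a point): foot of the fence's face: on the bed's surface, on the bed's middle line, axes as the press. The bed runs from here along -y for 175 mm clear when the carriage is fully back; +y goes into the fence
- carriage (a joint): gap between the fence's face and the carriage's jaw (m), 0 to 0.175; slides (2 N drag; pushes loosely laid offcuts together) along the press's y when the clamp knob is free (opening towards -y), held fast when it is tight. It stands part-way, locked, at the start
- jaw (a point): foot of the carriage's corked jaw face, on the bed's middle line, at the bed's surface. The carriage is an aluminium block 125 mm (x) by 60 mm (y, from the jaw to its back), top 56 mm above the bench, carrying the clamp knob
- clamp (a joint): clamp knob on the carriage (rad): 0 = free, 1.4 = tight at its stop; grows clockwise seen from above. About 0.15 to 0.25 N m to turn, stays where left; it grips the bed well from about 1.15 on
- clamp_grip (a point): grip point of the clamp knob, on its axis (33 mm behind the jaw), 24 mm above the underside of its 50 mm flange. The knob is a black bar 48 mm long, 14 mm thick, standing from 7 to 38 mm above the flange's underside (14 mm above this point); the bar lies along this point's x, which turns with the knob. Pinch it across the 14 mm. At joint value 0 x is the press's x; the carriage can be slid by holding the knob
- selector (a joint): push-to-turn pressure selector on the box beyond the fence (rad), clockwise from above: off = 0 (white dash, pointer towards the press's -x), two dots = 0.8, three dots = 1.6, four dots = 2.4; stops at -0.1 and 2.5. Inside, a pin held between teeth allows only about 0.12 rad of play at each position until the knob is pushed in; it must then be within about 0.12 of a position to spring out again. About 0.05 N m to turn
- selector_push (a joint): how far the selector is pushed in (m): 0 = sprung out, 0.008 = fully in (hard stop). Spring 3 N at rest to 7 N fully in; the teeth let go beyond about 0.0065
- selector_grip (a point): grip point of the selector, on its axis, 24 mm above the underside of its 54 mm flange; the same black bar as the clamp knob, 48 mm by 14 mm, along this point's x (white pointer at the -x end), from 7 to 38 mm above the flange's underside, which floats 10 mm over the box when sprung out. At joint value 0 the x axis is the press's x; pushed straight down
- offcut0_mid (a point): a stepped length of bare wooden picture moulding, 56 mm long (x) by 28 mm wide (y) by 24 mm high: a full-width foot 14 mm high with a 15 mm wide rib on top along one long edge (y -14 to +1 mm), 40 g. This point is its centre, 12 mm above its underside; z up, x along its length. Take it from above by its two flat ends (56 mm apart); it pivots if it catches. May be absent
- offcut1_mid (a point): a stepped length of bare wooden picture moulding, 56 mm long (x) by 28 mm wide (y) by 24 mm high: a full-width foot 14 mm high with a 15 mm wide rib on top along one long edge (y -14 to +1 mm), 40 g. This point is its centre, 12 mm above its underside; z up, x along its length. Take it from above by its two flat ends (56 mm apart); it pivots if it catches. May be absent
- offcut2_mid (a point): a stepped length of bare wooden picture moulding, 56 mm long (x) by 28 mm wide (y) by 24 mm high: a full-width foot 14 mm high with a 15 mm wide rib on top along one long edge (y -14 to +1 mm), 40 g. This point is its centre, 12 mm above its underside; z up, x along its length. Take it from above by its two flat ends (56 mm apart); it pivots if it catches. May be absent
- offcut3_mid (a point): a stepped length of bare wooden picture moulding, 56 mm long (x) by 28 mm wide (y) by 24 mm high: a full-width foot 14 mm high with a 15 mm wide rib on top along one long edge (y -14 to +1 mm), 40 g. This point is its centre, 12 mm above its underside; z up, x along its length. Take it from above by its two flat ends (56 mm apart); it pivots if it catches. May be absent
- tin: closed steel tin, 52 mm across, 36 mm high, among the offcuts; origin under its centre; not to be disturbed
- tape_roll: paper tape roll, 90 mm across, 24 mm high, to the right (-y) of the clamp; origin under its centre; not to be disturbed
- tape_measure: black tape measure case, 62 by 40 by 45 mm high, to the left (+y) of the clamp; origin under its centre; not to be disturbed
Mind the look-alikes: they are no part of the job. What is shaped like the part that bears offcut1_mid but blue or purple is not meant.

How it is judged:
On the way, in this order (a step that is already met when the one before it is completed fails the run):
1. the selector is switched off and has sprung out (value of joint selector between -0.16 and 0.16 rad and value of joint selector_push below 0.0025 m), for 0.2 s.
2. the clamp knob is free and the carriage is drawn well back (value of joint clamp below 0.7 rad and value of joint carriage above 0.085 m), for 0.2 s.
3. all offcuts lie side by side on the bed, snug between jaw and fence, the clamp knob is tight, the selector still off (all of step 1 and x of offcut0_mid in the frame of fence between -0.017 and 0.017 m and y of offcut0_mid in the frame of fence between -0.125 and -0.008 m and z of offcut0_mid in the frame of fence between 0.006 and 0.018 m and angle between each of offcut0_mid, offcut1_mid, offcut2_mid, offcut3_mid's own z axis and vertical below 0.15 rad and x of offcut1_mid in the frame of fence between -0.017 and 0.017 m and y of offcut1_mid in the frame of fence between -0.125 and -0.008 m and z of offcut1_mid in the frame of fence between 0.006 and 0.018 m and x of offcut2_mid in the frame of fence between -0.017 and 0.017 m and y of offcut2_mid in the frame of fence between -0.125 and -0.008 m and z of offcut2_mid in the frame of fence between 0.006 and 0.018 m and x of offcut3_mid in the frame of fence between -0.017 and 0.017 m and y of offcut3_mid in the frame of fence between -0.125 and -0.008 m and z of offcut3_mid in the frame of fence between 0.006 and 0.018 m and value of joint clamp above 1.15 rad and ((value of joint carriage between 0.053 and 0.061 m and (y of offcut0_mid in the frame of fence between -0.021 and -0.007 m or y of offcut1_mid in the frame of fence between -0.021 and -0.007 m or y of offcut2_mid in the frame of fence between -0.021 and -0.007 m or y of offcut3_mid in the frame of fence between -0.021 and -0.007 m) and (y of offcut0_mid in the frame of fence between -0.049 and -0.035 m or y of offcut1_mid in the frame of fence between -0.049 and -0.035 m or y of offcut2_mid in the frame of fence between -0.049 and -0.035 m or y of offcut3_mid in the frame of fence between -0.049 and -0.035 m)) or (value of joint carriage between 0.081 and 0.089 m and (y of offcut0_mid in the frame of fence between -0.021 and -0.007 m or y of offcut1_mid in the frame of fence between -0.021 and -0.007 m or y of offcut2_mid in the frame of fence between -0.021 and -0.007 m or y of offcut3_mid in the frame of fence between -0.021 and -0.007 m) and (y of offcut0_mid in the frame of fence between -0.049 and -0.035 m or y of offcut1_mid in the frame of fence between -0.049 and -0.035 m or y of offcut2_mid in the frame of fence between -0.049 and -0.035 m or y of offcut3_mid in the frame of fence between -0.049 and -0.035 m) and (y of offcut0_mid in the frame of fence between -0.077 and -0.063 m or y of offcut1_mid in the frame of fence between -0.077 and -0.063 m or y of offcut2_mid in the frame of fence between -0.077 and -0.063 m or y of offcut3_mid in the frame of fence between -0.077 and -0.063 m)) or (value of joint carriage between 0.109 and 0.117 m and (y of offcut0_mid in the frame of fence between -0.021 and -0.007 m or y of offcut1_mid in the frame of fence between -0.021 and -0.007 m or y of offcut2_mid in the frame of fence between -0.021 and -0.007 m or y of offcut3_mid in the frame of fence between -0.021 and -0.007 m) and (y of offcut0_mid in the frame of fence between -0.049 and -0.035 m or y of offcut1_mid in the frame of fence between -0.049 and -0.035 m or y of offcut2_mid in the frame of fence between -0.049 and -0.035 m or y of offcut3_mid in the frame of fence between -0.049 and -0.035 m) and (y of offcut0_mid in the frame of fence between -0.077 and -0.063 m or y of offcut1_mid in the frame of fence between -0.077 and -0.063 m or y of offcut2_mid in the frame of fence between -0.077 and -0.063 m or y of offcut3_mid in the frame of fence between -0.077 and -0.063 m) and (y of offcut0_mid in the frame of fence between -0.105 and -0.091 m or y of offcut1_mid in the frame of fence between -0.105 and -0.091 m or y of offcut2_mid in the frame of fence between -0.105 and -0.091 m or y of offcut3_mid in the frame of fence between -0.105 and -0.091 m)))), for 0.2 s.
At the end, for the whole second after the job is handed in: all offcuts flat on the bed (tilt < 0.15 rad, within 17 mm of its middle line, each within 7 mm of its place in the row), gap 28 mm per offcut (-3/+5 mm), clamp knob at 1.15 rad or more, selector within 0.16 rad of the number of offcuts and sprung out (< 2.5 mm in) (x of offcut0_mid in the frame of fence between -0.017 and 0.017 m and y of offcut0_mid in the frame of fence between -0.125 and -0.008 m and z of offcut0_mid in the frame of fence between 0.006 and 0.018 m and angle between each of offcut0_mid, offcut1_mid, offcut2_mid, offcut3_mid's own z axis and vertical below 0.15 rad and x of offcut1_mid in the frame of fence between -0.017 and 0.017 m and y of offcut1_mid in the frame of fence between -0.125 and -0.008 m and z of offcut1_mid in the frame of fence between 0.006 and 0.018 m and x of offcut2_mid in the frame of fence between -0.017 and 0.017 m and y of offcut2_mid in the frame of fence between -0.125 and -0.008 m and z of offcut2_mid in the frame of fence between 0.006 and 0.018 m and x of offcut3_mid in the frame of fence between -0.017 and 0.017 m and y of offcut3_mid in the frame of fence between -0.125 and -0.008 m and z of offcut3_mid in the frame of fence between 0.006 and 0.018 m and value of joint clamp above 1.15 rad and ((value of joint carriage between 0.053 and 0.061 m and (y of offcut0_mid in the frame of fence between -0.021 and -0.007 m or y of offcut1_mid in the frame of fence between -0.021 and -0.007 m or y of offcut2_mid in the frame of fence between -0.021 and -0.007 m or y of offcut3_mid in the frame of fence between -0.021 and -0.007 m) and (y of offcut0_mid in the frame of fence between -0.049 and -0.035 m or y of offcut1_mid in the frame of fence between -0.049 and -0.035 m or y of offcut2_mid in the frame of fence between -0.049 and -0.035 m or y of offcut3_mid in the frame of fence between -0.049 and -0.035 m) and value of joint selector between 0.64 and 0.96 rad and value of joint selector_push below 0.0025 m) or (value of joint carriage between 0.081 and 0.089 m and (y of offcut0_mid in the frame of fence between -0.021 and -0.007 m or y of offcut1_mid in the frame of fence between -0.021 and -0.007 m or y of offcut2_mid in the frame of fence between -0.021 and -0.007 m or y of offcut3_mid in the frame of fence between -0.021 and -0.007 m) and (y of offcut0_mid in the frame of fence between -0.049 and -0.035 m or y of offcut1_mid in the frame of fence between -0.049 and -0.035 m or y of offcut2_mid in the frame of fence between -0.049 and -0.035 m or y of offcut3_mid in the frame of fence between -0.049 and -0.035 m) and (y of offcut0_mid in the frame of fence between -0.077 and -0.063 m or y of offcut1_mid in the frame of fence between -0.077 and -0.063 m or y of offcut2_mid in the frame of fence between -0.077 and -0.063 m or y of offcut3_mid in the frame of fence between -0.077 and -0.063 m) and value of joint selector between 1.44 and 1.76 rad and value of joint selector_push below 0.0025 m) or (value of joint carriage between 0.109 and 0.117 m and (y of offcut0_mid in the frame of fence between -0.021 and -0.007 m or y of offcut1_mid in the frame of fence between -0.021 and -0.007 m or y of offcut2_mid in the frame of fence between -0.021 and -0.007 m or y of offcut3_mid in the frame of fence between -0.021 and -0.007 m) and (y of offcut0_mid in the frame of fence between -0.049 and -0.035 m or y of offcut1_mid in the frame of fence between -0.049 and -0.035 m or y of offcut2_mid in the frame of fence between -0.049 and -0.035 m or y of offcut3_mid in the frame of fence between -0.049 and -0.035 m) and (y of offcut0_mid in the frame of fence between -0.077 and -0.063 m or y of offcut1_mid in the frame of fence between -0.077 and -0.063 m or y of offcut2_mid in the frame of fence between -0.077 and -0.063 m or y of offcut3_mid in the frame of fence between -0.077 and -0.063 m) and (y of offcut0_mid in the frame of fence between -0.105 and -0.091 m or y of offcut1_mid in the frame of fence between -0.105 and -0.091 m or y of offcut2_mid in the frame of fence between -0.105 and -0.091 m or y of offcut3_mid in the frame of fence between -0.105 and -0.091 m) and value of joint selector between 2.24 and 2.56 rad and value of joint selector_push below 0.0025 m))); the robot touches nothing.
It fails at once if the tin, tape roll or tape measure is moved more than 40 mm (distance of any of tin, tape_roll, tape_measure from where it was at the start of the episode above 0.04 m).
Of offcut0, offcut1, offcut2, offcut3 only 2 to 4 are there at a start; the rules pass over those that are not, and their reading is None.
At some moment in a run one of offcut0, offcut1, offcut2, offcut3 may be knocked a few centimetres aside while the robot is not near it.
Once in a run the grip may slacken for a moment while it holds something.
It also fails if it takes over 210 s, if anything falls off the work surface, if the arm or the gripper's body presses on something with over 40 N, if the wrist force passes 120 N, or if a joint passes its speed limit or range.

## Working session

There is one attempt and no reset: what is moved stays moved. The work goes in short steps, Python scripts to look and compute and a shell command to move; the robot and the scene stay as the last step left them, time stands still between calls to the robot, and variables do not carry over. Pictures are saved under pics/ and viewed, at most 14 in all, crops included, and the job is handed in when it is done.

```bash
mkdir -p pics; cat > h.py <<'E'
import numpy as np, cv2
from plant import robot
from scipy.spatial.transform import Rotation as Rn
def snap(n,f):
    p=robot.grab_frame(n); cv2.imwrite(f'pics/{f}.png',cv2.cvtColor(p['color'],cv2.COLOR_RGB2BGR)); return p
def px(p,X):
    c=p['R']@np.asarray(X)+p['t']; u=p['camera_matrix']@c; return (u[:2]/u[2]).round().astype(int)
def cloud(p):
    K=p['camera_matrix']; z=p['range_z']; v,u=np.indices(z.shape)
    c=np.stack([(u-K[0,2])/K[0,0]*z,(v-K[1,2])/K[1,1]*z,z],-1)
    return (c-p['t'])@p['R']
E
python3 - <<'E'
from h import *
for n in ('top','scene'):
    p=snap(n,n+'0')
    for t in ['press','jaw','fence','clamp_grip','selector_grip','offcut0_mid','tin','tape_roll','tape_measure']:
        for d in robot.mark_of(p,t)[:7]:
            if d['score']>.2: print(n,t,np.round(d['at'],3),round(d['score'],2),px(p,d['at']))
s=robot.state(); print(s)
E
```

```text
top press [ 0.625 -0.051  0.001] 0.89 [278 144]
top jaw [ 0.628 -0.015  0.029] 0.74 [265 140]
top jaw [ 0.624 -0.052  0.003] 0.32 [278 144]
top fence [ 0.629 -0.015  0.028] 0.28 [265 140]
top clamp_grip [ 0.625 -0.049  0.084] 0.82 [279 135]
top selector_grip [0.64  0.098 0.086] 0.69 [220 129]
top selector_grip [ 0.625 -0.052 -0.   ] 0.3 [278 144]
top offcut0_mid [ 0.437 -0.125  0.014] 0.57 [308 213]
top tin [ 0.409 -0.005 -0.002] 0.91 [261 225]
top tin [ 0.484  0.347 -0.001] 0.67 [128 197]
top tape_roll [ 0.499 -0.334  0.001] 0.81 [387 190]
top tape_measure [0.485 0.35  0.001] 0.71 [127 196]
scene press [ 0.626 -0.05   0.004] 0.6 [227 261]
scene jaw [ 0.627 -0.015  0.025] 0.74 [240 260]
scene fence [0.631 0.021 0.027] 0.96 [254 263]
scene fence [ 0.627 -0.05   0.002] 0.3 [227 262]
scene clamp_grip [ 0.623 -0.048  0.084] 0.58 [226 249]
scene selector_grip [0.639 0.1   0.082] 0.81 [286 261]
scene selector_grip [0.48  0.348 0.005] 0.7 [376 222]
scene offcut0_mid [ 0.44  -0.123  0.014] 0.48 [209 196]
scene tin [ 0.406 -0.005 -0.001] 0.63 [251 191]
scene tape_roll [ 0.493 -0.335 -0.003] 0.75 [133 210]
scene tape_measure [0.48  0.347 0.004] 0.86 [375 222]
{'clock': 1.0, 'q': array([ 1.10330113e+00,  3.08098972e-01,  1.63378539e+00,  1.15790233e-05,
        1.19970190e+00, -6.97094316e-02]), 'qvel': array([ 0.00048686, -0.00024208,  0.0006685 ,  0.00141913,  0.00137886,
        0.00042285]), 'effort': array([ 1.37531219e-04, -4.15293896e+01, -2.77092630e+01, -1.66080413e-04,
        8.84095371e-04, -2.80377986e-05]), 'position': array([0.24214582, 0.57619913, 0.40467964]), 'eef_rot': array([-6.20733698e-01, -3.07964923e+00, -1.41863444e-05]), 'wrist_force': array([0.21244865, 0.31526099, 0.87647131]), 'torque': array([ 0.02374869,  0.03158501, -0.00247268]), 'gripper_force': 0.0, 'width': 0.08536476876292297}
```

```bash
python3 - <<'E'
import cv2
a=cv2.imread('pics/top0.png'); cv2.imwrite('pics/top0c.png',cv2.resize(a[90:290,130:400],None,fx=2.95,fy=2.95,interpolation=2))
from h import *
for n in ('top','scene'):
    p=robot.grab_frame(n)
    for t in ['offcut0_mid','offcut1_mid','offcut2_mid','offcut3_mid']:
        print(n,t,[(np.round(d['at'],3),round(d['score'],2),px(p,d['at'])) for d in robot.search_frame(p,t)])
E
```

```text
top offcut0_mid [(array([ 0.436, -0.125,  0.024]), 0.56, array([308, 213]))]
top offcut1_mid [(array([0.433, 0.119, 0.025]), 0.79, array([213, 214])), (array([0.342, 0.166, 0.017]), 0.69, array([194, 250])), (array([0.552, 0.232, 0.014]), 0.68, array([171, 170])), (array([0.282, 0.298, 0.018]), 0.6, array([142, 274]))]
top offcut2_mid [(array([ 0.615, -0.042,  0.03 ]), 0.45, array([275, 145]))]
top offcut3_mid [(array([0.415, 0.236, 0.02 ]), 0.68, array([168, 222]))]
scene offcut0_mid [(array([ 0.441, -0.126,  0.016]), 0.59, array([208, 196]))]
scene offcut1_mid [(array([0.435, 0.117, 0.013]), 0.71, array([293, 201])), (array([0.287, 0.299, 0.02 ]), 0.69, array([355, 161])), (array([0.564, 0.236, 0.014]), 0.58, array([336, 246])), (array([0.349, 0.165, 0.013]), 0.47, array([310, 176])), (array([ 0.642, -0.032,  0.029]), 0.4, array([232, 265]))]
scene offcut2_mid []
scene offcut3_mid [(array([0.422, 0.238, 0.016]), 0.72, array([336, 199]))]
```

View pics/top0c.png

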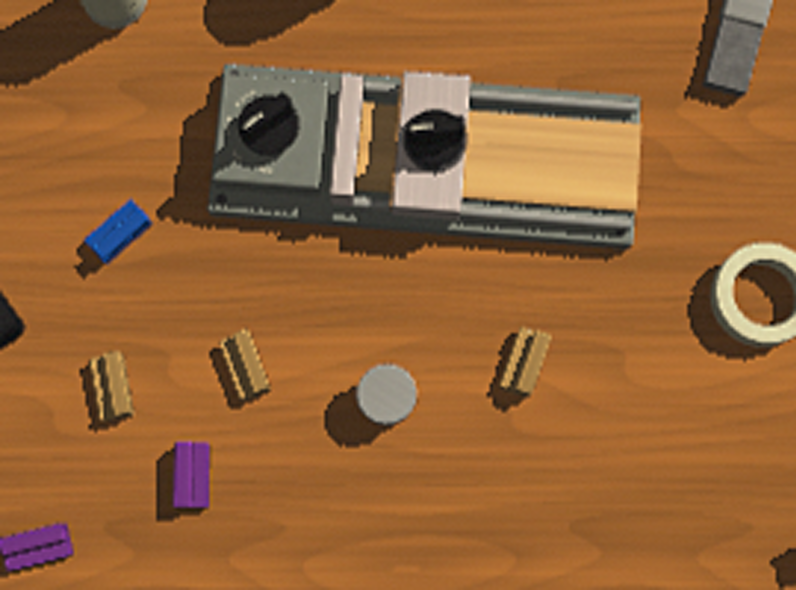

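View pics/scene0.png

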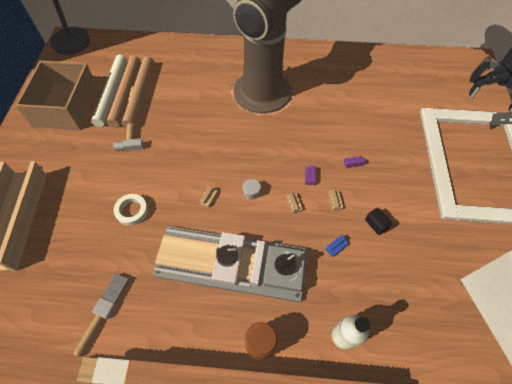

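Three bare-wood offcuts show in the top picture: (308,213), (212,214) and (167,222). The look-alikes are blue (171,170) and purple (194,250) and (142,274). The selector is at (220,129) and the clamp knob at (279,135). Next I'll measure the press pose, the knob angles and the offcut poses.

```bash
cat >> h.py <<'E'
def pca(P):
    c=P.mean(0); w,v=np.linalg.eigh(np.cov((P-c).T)); a=np.arctan2(v[1,-1],v[0,-1]); return c,a,np.sqrt(w)
def offc(p,cx,cy,z0=0,r=.045):
    """box fit of offcut near cx,cy on support z0"""
    C=cloud(p); m=(np.hypot(C[...,0]-cx,C[...,1]-cy)<r)&(C[...,2]>z0+.008)&(C[...,2]<z0+.03)
    P=C[m]; top=P[P[:,2]>z0+.0195]
    (c,s,a)=cv2.minAreaRect(P[:,:2].astype(np.float32)); L=np.deg2rad(a if s[0]>s[1] else a+90)
    return np.round(c,4),np.round(s,4),round(np.rad2deg(L),1),len(P),(top[:,:2].mean(0).round(4),round(np.rad2deg(pca(top[:,:2])[1]),1))
E
python3 - <<'E'
from h import *
for n in ('top','scene'):
    p=robot.grab_frame(n); C=cloud(p)
    def sel(x,y,r,a,b): return C[(np.hypot(C[...,0]-x,C[...,1]-y)<r)&(C[...,2]>a)&(C[...,2]<b)]
    P=sel(.627,-.04,.28,.012,.06); P=P[(abs(P[:,0]-.627)<.12)]
    c,s,a=cv2.minAreaRect(P[:,:2].astype(np.float32)); print(n,'base',c,s,a)
    P=sel(.627,-.02,.12,.052,.060); 
    for nm,(x,y) in dict(selector=(.639,.099),clamp=(.624,-.049)).items():
        P=sel(x,y,.034,.089,.11); c,a,w=pca(P[:,:2]); print(nm,c.round(4),np.rad2deg(a).round(1),w.round(4),len(P),P[:,2].max())
    for xy in [(.437,-.125),(.434,.118),(.418,.237)]: print(offc(p,*xy))
a=cv2.imread('pics/top0.png'); cv2.imwrite('pics/knobs.png',cv2.resize(a[110:165,195:345],None,fx=5.3,fy=5.3,interpolation=2))
E
```

```text
top base (0.6361495852470398, -0.03924357891082764) (0.5352067947387695, 0.2135198712348938) 85.49249267578125
selector [0.6376 0.0981] 126.5 [0.0043 0.0137] 116 0.10395121847637165
clamp [ 0.6251 -0.0466] 97.6 [0.0044 0.0138] 122 0.10515851095689616
(array([ 0.4367, -0.1311]), array([0.0449, 0.0577]), np.float64(165.6), 243, (array([ 0.4356, -0.1304]), np.float64(161.3)))
(array([0.4363, 0.1213]), array([0.0561, 0.028 ]), np.float64(20.5), 239, (array([0.4387, 0.1152]), np.float64(-158.5)))
(array([0.4197, 0.2386]), array([0.085 , 0.0289]), np.float64(12.5), 247, (array([0.4186, 0.2314]), np.float64(-168.0)))
scene base (0.6373257040977478, -0.03901785612106323) (0.5390738844871521, 0.21694424748420715) 85.41545867919922
selector [0.6418 0.0982] 127.0 [0.0042 0.014 ] 127 0.10168961163119475
clamp [ 0.6293 -0.0452] 97.1 [0.0043 0.0135] 132 0.10226586978536062
(array([ 0.4402, -0.1243]), array([0.0287, 0.056 ]), np.float64(158.1), 203, (array([ 0.439 , -0.1305]), np.float64(160.7)))
(array([0.4383, 0.1214]), array([0.0586, 0.0285]), np.float64(19.8), 196, (array([0.4415, 0.1155]), np.float64(-159.9)))
(array([0.4199, 0.2382]), array([0.0585, 0.0279]), np.float64(11.3), 196, (array([0.4215, 0.2318]), np.float64(-169.7)))
```

View pics/knobs.png

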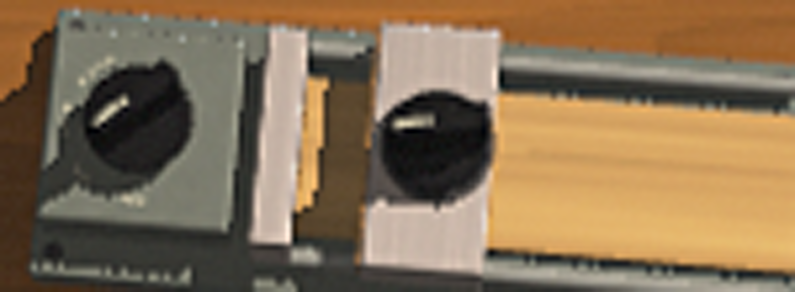

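Two dots is consistent with the selector bar at about 127°, and the clamp is tight. I'll move above the selector and refine the press yaw from the depth.

```bash
cat >> h.py <<'E'
def goto(x,y,z,phi):
    """grasp point target, tool-y heading phi deg (mod 180) -> turn about tool z, then shift in tool axes after the turn"""
    s=robot.state(); R=Rn.from_rotvec(s['eef_rot']).as_matrix(); g=s['position']+R[:,2]*.155
    h=np.rad2deg(np.arctan2(R[1,1],R[0,1])); t=(h-phi+90)%180-90
    R2=R@Rn.from_rotvec([0,0,np.deg2rad(t)]).as_matrix()
    print('clk %.1f'%s['clock'],'g',g.round(4),'phi %.1f'%h,'w %.3f'%s['width'],'q6 %.2f'%s['q'][5],'TURN %.1f'%t,'SHIFT',(1000*R2.T@(np.array([x,y,z])-g)).round(1),'tilt',np.round(R[:2,2],3))
E
python3 -m handwheel '[[[0,0,0],[0,0,6.1]],[[0,0,0],[0,0,6.1]],[[0,0,0],[0,0,6.1]],[[0,0,0],[0,0,6.1]],[[0,0,0],[0,0,6.1]],[[-31,1.7,0],[0,0,0]],[[-31,1.7,0],[0,0,0]],[[-31,1.7,0],[0,0,0]],[[-31,1.7,0],[0,0,0]],[[-31,1.7,0],[0,0,0]]]' 115
python3 -m handwheel '[[[-31,1.7,0],[0,0,0]],[[-31,1.7,0],[0,0,0]],[[-31,1.7,0],[0,0,0]],[[-31,1.7,0],[0,0,0]],[[-31,1.7,0],[0,0,0]],[[-31,1.7,0],[0,0,0]],[[-31,1.7,0],[0,0,0]],[[-31,1.7,0],[0,0,0]],[[-31,1.7,0],[0,0,0]],[[-31,1.7,0],[0,0,0]]]'
python3 -m handwheel '[[[-31,1.7,0],[0,0,0]],[[-31,1.7,0],[0,0,0]],[[-31,1.7,0],[0,0,0]],[[-31,1.7,0],[0,0,0]],[[-31,1.7,0],[0,0,0]],[[0,0,0],[0,0,0]],[[0,0,0],[0,0,0]]]'
cat > fit.py <<'E'
from h import *
from scipy.ndimage import label
for n in ('top','scene'):
    p=snap(n,n+'1'); C=cloud(p)
    m=(C[...,2]>.03)&(C[...,2]<.062)&(abs(C[...,0]-.63)<.1)&(abs(C[...,1]-.0)<.19)
    l,k=label(m); 
    m=(C[...,2]>.011)&(C[...,2]<.06)&(abs(C[...,0]-.627)<.11)&(abs(C[...,1]+.04)<.22)
    l,k=label(m); i=np.argmax(np.bincount(l.ravel())[1:])+1
    P=C[l==i]; c,s,a=cv2.minAreaRect(P[:,:2].astype(np.float32)); print(n,'base',np.round(c,4),np.round(s,4),a)
    for t in ('jaw','fence','clamp_grip','selector_grip'): print(t,[np.round(d['at'],3) for d in robot.mark_of(p,t)[:1]])
E
python3 - <<'E'
from fit import *
goto(.640,.098,.088,36.7)
E
```

```text
clock: 2.43
position: [0.3422, 0.4559, 0.4048]
eef_rot: [1.408, 2.808, 0.0]
wrist_force: [0.4, 0.3, 0.7]
width: 0.047
gripper_force: 0.0
clock: 3.27
position: [0.5414, 0.2173, 0.4049]
eef_rot: [1.409, 2.808, 0.001]
wrist_force: [0.2, 0.5, -0.9]
width: 0.0465
gripper_force: 0.0
clock: 3.85
position: [0.6408, 0.098, 0.4045]
eef_rot: [-1.413, -2.806, -0.0]
wrist_force: [-0.6, 0.6, 0.4]
width: 0.0469
gripper_force: 0.0
top base [ 0.6235 -0.0801] [0.2988 0.143 ] 85.0458755493164
jaw [array([ 0.629, -0.015,  0.027])]
fence [array([0.631, 0.025, 0.028])]
clamp_grip [array([ 0.627, -0.047,  0.085])]
selector_grip []
scene base [ 0.6287 -0.0397] [0.3812 0.1405] 84.88236999511719
jaw [array([ 0.628, -0.014,  0.024])]
fence [array([0.632, 0.022, 0.024])]
clamp_grip [array([ 0.625, -0.05 ,  0.085])]
selector_grip []
clk 4.3 g [0.6397 0.1001 0.2498] phi 36.8 w 0.047 q6 -0.55 TURN 0.1 SHIFT [ -1.8  -1.1 161.8] tilt [0. 0.]
```

```bash

python3 -m handwheel '[[[-1.0,-0.8,20],[0,0,0]],[[0,0,25],[0,0,0]],[[0,0,25],[0,0,0]],[[0,0,25],[0,0,0]],[[0,0,20],[0,0,0]],[[0,0,20],[0,0,0]],[[0,0,15],[0,0,0]],[[0,0,11],[0,0,0]],[[0,0,0],[0,0,0]]]'
python3 -m handwheel '[[[0,0,0],[0,0,0]],[[0,0,0],[0,0,0]],[[0,0,0],[0,0,0]],[[0,0,0],[0,0,0]],[[0,0,0],[0,0,0]],[[0,0,0],[0,0,0]]]' 255
python3 -c "
from h import *
goto(.640,.098,.088,85)
print(robot.state()['wrist_force'])"
```

```text
clock: 5.1
position: [0.6385, 0.0982, 0.2407]
eef_rot: [-1.406, -2.804, 0.005]
wrist_force: [-1.7, -0.4, 0.3]
width: 0.0472
gripper_force: 0.0
clock: 5.6
position: [0.6399, 0.0976, 0.2445]
eef_rot: [1.408, 2.808, -0.002]
wrist_force: [-3.5, -3.6, 2.7]
width: 0.0133
gripper_force: 60.8
clk 5.6 g [0.6398 0.0974 0.0895] phi 36.7 w 0.013 q6 -0.56 TURN -48.3 SHIFT [-0.1  0.6  1.5] tilt [-0.    -0.001]
[-3.52570466 -3.63819971  2.71739184]
```

```bash

python3 -m handwheel '[[[0,0,4],[0,0,0]],[[0,0,4],[0,0,0]],[[0,0,0.5],[0,0,0]],[[0,0,0],[0,0,0]]]'
python3 -m handwheel '[[[0,0,0],[0,0,-6]],[[0,0,0],[0,0,-6]],[[0,0,0],[0,0,-6]],[[0,0,0],[0,0,-6]],[[0,0,0],[0,0,-6]],[[0,0,0],[0,0,-6]],[[0,0,0],[0,0,-6]],[[0,0,0],[0,0,-6.3]],[[0,0,0],[0,0,0]],[[0,0,0],[0,0,0]]]'
python3 -c "
from h import *
goto(.640,.098,.088,85)
s=robot.state();print(s['wrist_force'],s['torque'])"
```

```text
clock: 5.93
position: [0.6401, 0.0977, 0.2374]
eef_rot: [-1.408, -2.808, 0.002]
wrist_force: [-7.3, -4.5, 10.5]
width: 0.0127
gripper_force: 62.2
clock: 6.77
position: [0.6401, 0.098, 0.2375]
eef_rot: [-0.136, -3.138, 0.001]
wrist_force: [-6.5, -3.5, 10.5]
width: 0.0131
gripper_force: 62.0
clk 6.8 g [0.64   0.0979 0.0825] phi 85.0 w 0.013 q6 -1.40 TURN 0.0 SHIFT [ 0.   0.1 -5.5] tilt [-0. -0.]
[-6.4785298  -3.54358365 10.46227918] [-0.48362793  1.04475965  0.02028887]
```

```bash

python3 -m handwheel '[[[0,0,-4],[0,0,0]],[[0,0,-4],[0,0,0]],[[0,0,0],[0,0,0]]]'
python3 -m handwheel '[[[0,0,0],[0,0,0]],[[0,0,0],[0,0,0]],[[0,0,0],[0,0,0]],[[0,0,-20],[0,0,0]],[[0,0,-25],[0,0,0]],[[0,0,-25],[0,0,0]],[[0,0,0],[0,0,0]]]' 115
cat > knob.py <<'E'
from h import *
def knob(p,x,y):
    C=cloud(p); P=C[(np.hypot(C[...,0]-x,C[...,1]-y)<.034)&(C[...,2]>.087)&(C[...,2]<.106)]
    if len(P)<20: return None
    c,a,w=pca(P[:,:2]); return c.round(4),np.rad2deg(a).round(1),w.round(4),len(P),P[:,2].max().round(3)
E
python3 - <<'E'
from knob import *
for n in ('top','scene'):
    p=snap(n,n+'2'); print(knob(p,.64,.098),knob(p,.627,-.047))
goto(.626,-.046,.16,7)
E
```

```text
clock: 7.02
position: [0.6399, 0.098, 0.2444]
eef_rot: [-0.137, -3.139, 0.001]
wrist_force: [-4.0, -3.3, 1.8]
width: 0.0127
gripper_force: 60.9
clock: 7.6
position: [0.6427, 0.0989, 0.3192]
eef_rot: [0.136, 3.127, 0.004]
wrist_force: [1.0, 0.4, 1.6]
width: 0.0467
gripper_force: 0.0
None (array([ 0.625 , -0.0466]), np.float64(97.4), array([0.0043, 0.0141]), 123, np.float64(0.106))
(array([0.6421, 0.0981]), np.float64(175.9), array([0.0041, 0.0145]), 122, np.float64(0.101)) (array([ 0.6294, -0.0451]), np.float64(96.5), array([0.0042, 0.0136]), 135, np.float64(0.102))
clk 7.7 g [0.6415 0.0988 0.1599] phi 85.0 w 0.047 q6 -1.40 TURN 78.0 SHIFT [-141.8  -33.1   -0.3] tilt [0.004 0.001]
```

```bash

python3 -m handwheel '[[[0,0,0],[0,0,7.1]],[[0,0,0],[0,0,7.1]],[[0,0,0],[0,0,7.1]],[[0,0,0],[0,0,7.1]],[[0,0,0],[0,0,7.1]],[[0,0,0],[0,0,7.1]],[[0,0,0],[0,0,7.1]],[[0,0,0],[0,0,7.1]],[[0,0,0],[0,0,7.1]],[[0,0,0],[0,0,7.1]],[[0,0,0],[0,0,7]]]'
python3 -m handwheel '[[[-30,-7,0],[0,0,0]],[[-30,-7,0],[0,0,0]],[[-30,-7,0],[0,0,0]],[[-30,-7,0],[0,0,0]],[[-21.8,-4,0],[0,0,0]],[[0,0,0],[0,0,0]]]'
python3 -c "
from h import *
goto(.6272,-.0459,.087,7)"
```

```text
clock: 8.62
position: [0.6393, 0.0983, 0.3109]
eef_rot: [-2.087, -2.345, 0.003]
wrist_force: [-0.5, -0.1, 0.3]
width: 0.0471
gripper_force: 0.0
clock: 9.12
position: [0.6246, -0.0502, 0.3111]
eef_rot: [-2.085, -2.348, 0.004]
wrist_force: [0.0, 0.9, 0.4]
width: 0.047
gripper_force: 0.0
clk 9.1 g [ 0.6241 -0.0504  0.1561] phi 6.8 w 0.047 q6 -0.27 TURN -0.2 SHIFT [ 4.1  3.8 69.1] tilt [-0.003 -0.001]
```

```bash

python3 -m handwheel '[[[4,3,20],[0,0,0]],[[0,0,20],[0,0,0]],[[0,0,15],[0,0,0]],[[0,0,12],[0,0,0]],[[0,0,0],[0,0,0]],[[0,0,0],[0,0,0]]]'
python3 -m handwheel '[[[0,0,0],[0,0,0]],[[0,0,0],[0,0,0]],[[0,0,0],[0,0,0]],[[0,0,0],[0,0,0]],[[0,0,0],[0,0,0]],[[0,0,0],[0,0,0]]]' 255
python3 -m handwheel '[[[0,0,0],[0,0,-7]],[[0,0,0],[0,0,-7]],[[0,0,0],[0,0,-7]],[[0,0,0],[0,0,-7]],[[0,0,0],[0,0,-7]],[[0,0,0],[0,0,-7]],[[0,0,0],[0,0,-7]],[[0,0,0],[0,0,-7]],[[0,0,0],[0,0,-7]],[[0,0,0],[0,0,-7]],[[0,0,0],[0,0,-7]],[[0,0,0],[0,0,-1]]]'
python3 -c "
from h import *
goto(.617,-.16,.088,85)
s=robot.state();print(s['wrist_force'],s['torque'])"
```

```text
clock: 9.62
position: [0.6274, -0.0415, 0.2446]
eef_rot: [-2.079, -2.352, 0.002]
wrist_force: [-0.4, -0.3, -0.4]
width: 0.0469
gripper_force: 0.0
clock: 10.12
position: [0.6268, -0.0422, 0.2475]
eef_rot: [-2.078, -2.352, 0.005]
wrist_force: [-6.5, -0.4, 5.8]
width: 0.0129
gripper_force: 59.9
clock: 11.12
position: [0.6247, -0.0424, 0.2475]
eef_rot: [-0.13, -3.126, 0.0]
wrist_force: [-14.8, -0.3, 12.3]
width: 0.0125
gripper_force: 62.9
clk 11.1 g [ 0.6227 -0.0423  0.0925] phi 85.2 w 0.013 q6 -1.62 TURN 0.2 SHIFT [  -4.6 -117.7    4.5] tilt [-0.013  0.   ]
[-14.7981802   -0.26522581  12.31574386] [-0.18343185  2.15146133 -0.28523998]
```

```bash

python3 -m handwheel '[[[0,0,-1],[0,0,1]],[[0,-5,0],[0,0,0]],[[0,-10,0],[0,0,0]],[[0,-10,0],[0,0,0]],[[0,-10,0],[0,0,0]],[[0,-10,0],[0,0,0]],[[0,-10,0],[0,0,0]],[[0,-10,0],[0,0,0]],[[0,-10,0],[0,0,0]],[[0,-10,0],[0,0,0]],[[0,-10,0],[0,0,0]],[[0,-10,0],[0,0,0]]]'
python3 -m handwheel '[[[0,-5,0],[0,0,0]],[[0,0,0],[0,0,0]],[[0,0,0],[0,0,0]]]'
python3 -c "
from h import *
goto(.617,-.16,.088,85)
s=robot.state();print(s['wrist_force'],s['torque'])"
```

```text
clock: 12.12
position: [0.6147, -0.1459, 0.2475]
eef_rot: [-0.163, -3.129, -0.004]
wrist_force: [-6.8, 3.3, 5.3]
width: 0.0128
gripper_force: 62.0
clock: 12.37
position: [0.6141, -0.1521, 0.2475]
eef_rot: [-0.163, -3.129, 0.0]
wrist_force: [-8.6, -1.6, 4.5]
width: 0.0127
gripper_force: 61.7
clk 12.4 g [ 0.6128 -0.1521  0.0926] phi 84.0 w 0.013 q6 -1.78 TURN -1.0 SHIFT [-4.9 -7.6  4.5] tilt [-0.008  0.   ]
[-8.5753502  -1.5680505   4.53957237] [-0.24913378  1.35812891  0.12118636]
```

```bash

python3 -m handwheel '[[[0,0,0],[0,0,0]],[[0,0,0],[0,0,0]],[[0,0,0],[0,0,0]],[[0,0,-20],[0,0,0]],[[0,0,-25],[0,0,0]],[[0,0,-25],[0,0,0]],[[0,0,-25],[0,0,0]],[[0,0,-25],[0,0,0]],[[0,0,-25],[0,0,0]],[[0,0,0],[0,0,0]]]' 115
python3 - <<'E'
from knob import *
for n in ('top','scene'):
    p=snap(n,n+'3'); print(knob(p,.64,.098),knob(p,.615,-.154))
    for xy in [(.437,-.125),(.434,.118),(.418,.237)]: print(offc(p,*xy))
goto(.437,-.125,.2,0)
E
```

```text
clock: 13.2
position: [0.6189, -0.1519, 0.3998]
eef_rot: [0.163, 3.124, -0.005]
wrist_force: [0.2, -0.2, 0.7]
width: 0.0467
gripper_force: 0.0
(array([0.6375, 0.0977]), np.float64(175.9), array([0.0042, 0.0143]), 113, np.float64(0.104)) None
(array([0., 0.]), array([0., 0.]), np.float64(90.0), 0, (array([nan, nan]), np.float64(nan)))
(array([0.4404, 0.1107]), array([0.056, 0.051]), np.float64(21.1), 237, (array([0.4383, 0.1154]), np.float64(-159.4)))
(array([0.4183, 0.238 ]), array([0.0568, 0.0287]), np.float64(10.9), 242, (array([0.419 , 0.2317]), np.float64(-168.3)))
(array([0.6422, 0.098 ]), np.float64(175.8), array([0.0041, 0.0144]), 124, np.float64(0.102)) (array([ 0.6208, -0.1506]), np.float64(174.2), array([0.0043, 0.0141]), 128, np.float64(0.104))
(array([ 0.4401, -0.1245]), array([0.0287, 0.0569]), np.float64(158.9), 202, (array([ 0.4389, -0.1304]), np.float64(160.1)))
(array([0.4378, 0.1211]), array([0.0569, 0.0288]), np.float64(20.5), 191, (array([0.441 , 0.1152]), np.float64(-159.5)))
(array([0.4195, 0.2386]), array([0.0563, 0.0289]), np.float64(12.1), 195, (array([0.4213, 0.2318]), np.float64(-168.6)))
clk 13.3 g [ 0.618  -0.1517  0.2394] phi 84.0 w 0.047 q6 -1.78 TURN 84.0 SHIFT [  26.8 -181.2   38.5] tilt [ 0.005 -0.001]h.py:19: RuntimeWarning: Mean of empty slice.
  return np.round(c,4),np.round(s,4),round(np.rad2deg(L),1),len(P),(top[:,:2].mean(0).round(4),round(np.rad2deg(pca(top[:,:2])[1]),1))
  ret = um.true_divide(
h.py:13: RuntimeWarning: Mean of empty slice.
  c=P.mean(0); w,v=np.linalg.eigh(np.cov((P-c).T)); a=np.arctan2(v[1,-1],v[0,-1]); return c,a,np.sqrt(w)
  avg = a.mean(axis, **keepdims_kw)
h.py:13: RuntimeWarning: Degrees of freedom <= 0 for slice
  c=P.mean(0); w,v=np.linalg.eigh(np.cov((P-c).T)); a=np.arctan2(v[1,-1],v[0,-1]); return c,a,np.sqrt(w)
  c *= np.true_divide(1, fact)
  c *= np.true_divide(1, fact)
```

View pics/scene3.png

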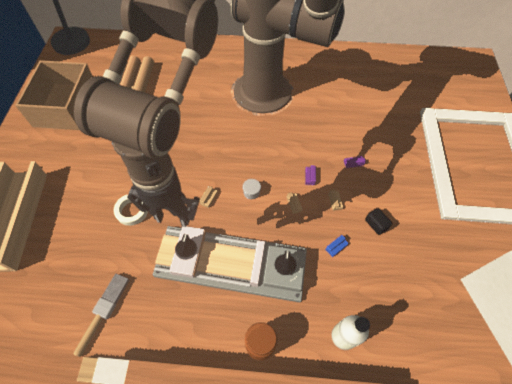

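```bash

python3 -m handwheel '[[[0,0,0],[0,0,7]],[[0,0,0],[0,0,7]],[[0,0,0],[0,0,7]],[[0,0,0],[0,0,7]],[[0,0,0],[0,0,7]],[[0,0,0],[0,0,7]],[[0,0,0],[0,0,7]],[[0,0,0],[0,0,7]],[[0,0,0],[0,0,7]],[[0,0,0],[0,0,7]],[[0,0,0],[0,0,7]],[[0,0,0],[0,0,7]]]' 45
python3 -m handwheel '[[[0,0,0],[0,0,7]],[[0,0,0],[0,0,7]],[[0,0,0],[0,0,6.7]],[[-6,-30,0],[0,0,0]],[[-6,-30,0],[0,0,0]],[[-6,-30,0],[0,0,0]],[[-6,-30,20],[0,0,0]],[[-6,-30,25],[0,0,0]],[[-7.8,-27,25],[0,0,0]],[[0,0,25],[0,0,0]],[[0,0,25],[0,0,0]],[[0,0,15],[0,0,0]]]'
python3 - <<'E'
from h import *
p=snap('scene','scene4'); print(offc(p,.44,-.1245)[:4])
p=snap('top','top4'); C=cloud(p)
u=np.array([.0872,.9962]);v=np.array([.9962,-.0872])
for y in (-.04,0,.03):
  print([(x,round(float(np.median(C[...,2][np.hypot(*np.moveaxis(C[...,:2]-(np.array([.627,-.0497])+y*u+x/1000*v),-1,0))<.004])),3)) for x in (-68,-60,-52,-46,-42,-38,-30,0,30,38,42,46,52,60,68)])
goto(.439,-.1245,.016,-20.7)
E
```

```text
clock: 14.3
position: [0.616, -0.1512, 0.3899]
eef_rot: [-2.226, -2.213, 0.002]
wrist_force: [-0.2, 0.5, 0.2]
width: 0.0706
gripper_force: 0.0
clock: 15.3
position: [0.4349, -0.1234, 0.2535]
eef_rot: [-2.58, -1.783, 0.005]
wrist_force: [-1.1, 0.5, 0.7]
width: 0.0705
gripper_force: 0.0
(array([ 0.4399, -0.1244]), array([0.028 , 0.0568]), np.float64(160.1), 207)
[(-68, 0.017), (-60, 0.021), (-52, 0.031), (-46, 0.02), (-42, 0.02), (-38, 0.024), (-30, 0.025), (0, 0.026), (30, 0.027), (38, 0.026), (42, 0.023), (46, 0.023), (52, 0.031), (60, 0.021), (68, 0.022)]
[(-68, 0.016), (-60, 0.022), (-52, 0.032), (-46, 0.02), (-42, 0.02), (-38, 0.025), (-30, 0.025), (0, 0.024), (30, 0.026), (38, 0.025), (42, 0.023), (46, 0.023), (52, 0.033), (60, 0.023), (68, 0.017)]
[(-68, 0.018), (-60, 0.023), (-52, 0.032), (-46, 0.019), (-42, 0.022), (-38, 0.027), (-30, 0.026), (0, 0.024), (30, 0.026), (38, 0.026), (42, 0.023), (46, 0.022), (52, 0.029), (60, 0.026), (68, 0.019)]
clk 15.4 g [ 0.4335 -0.1228  0.0983] phi -20.7 w 0.071 q6 -0.01 TURN 0.0 SHIFT [ 0.3  6.5 82.2] tilt [-0.009  0.004]
```

```bash

python3 -m handwheel '[[[0,6,20],[0,0,0]],[[0,0,20],[0,0,0]],[[0,0,20],[0,0,0]],[[0,0,16],[0,0,0]],[[0,0,0],[0,0,0]],[[0,0,0],[0,0,0]]]'
python3 -m handwheel '[[[0,0,0],[0,0,0]],[[0,0,0],[0,0,0]],[[0,0,0],[0,0,0]],[[0,0,0],[0,0,0]],[[0,0,0],[0,0,0]]]' 255
python3 -m handwheel '[[[0,0,-15],[0,0,0]],[[0,0,-25],[0,0,0]],[[0,0,-25],[0,0,0]],[[0,0,-25],[0,0,0]],[[0,0,0],[0,0,0]]]'
python3 -c "
from h import *
goto(.6331-.016*.0872,.0200-.016*.9962,.115,-5)"
```

```text
clock: 15.9
position: [0.443, -0.1263, 0.1809]
eef_rot: [-2.583, -1.786, 0.002]
wrist_force: [0.8, 1.1, 1.0]
width: 0.0702
gripper_force: 0.0
clock: 16.32
position: [0.4443, -0.1269, 0.1828]
eef_rot: [2.582, 1.785, 0.003]
wrist_force: [-0.2, 0.2, 7.4]
width: 0.0539
gripper_force: 63.7
clock: 16.73
position: [0.4456, -0.1273, 0.2763]
eef_rot: [2.577, 1.781, 0.01]
wrist_force: [1.3, -0.5, 0.4]
width: 0.0539
gripper_force: 63.3
clk 16.7 g [ 0.4472 -0.128   0.1213] phi -20.7 w 0.054 q6 -0.01 TURN -15.7 SHIFT [147.6 172.2   7.7] tilt [ 0.01  -0.004]
```

```bash

python3 -m handwheel '[[[0,0,0],[0,0,-5.2]],[[0,0,0],[0,0,-5.2]],[[0,0,0],[0,0,-5.3]],[[25,29,0],[0,0,0]],[[25,29,0],[0,0,0]],[[25,29,0],[0,0,0]],[[25,29,0],[0,0,0]],[[25,29,0],[0,0,0]],[[22,27,0],[0,0,0]],[[0,0,0],[0,0,0]],[[0,0,0],[0,0,0]],[[0,0,0],[0,0,0]]]'
python3 - <<'E'
from h import *
goto(.6331-.016*.0872,.0200-.016*.9962,.115,-5)
p=snap('scene','scene5')
x,y=px(p,[.63,.0,.07]); a=cv2.imread('pics/scene5.png'); cv2.imwrite('pics/c5.png',cv2.resize(a[y-65:y+65,x-85:x+85],None,fx=4,fy=4,interpolation=2))
E
```

```text
clock: 17.73
position: [0.6265, 0.0051, 0.2702]
eef_rot: [-2.314, -2.122, 0.003]
wrist_force: [0.0, -0.4, -0.8]
width: 0.0541
gripper_force: 63.3
clk 17.7 g [0.6261 0.0051 0.1152] phi -5.0 w 0.054 q6 0.03 TURN 0.0 SHIFT [-0.5  5.7  0.2] tilt [-0.002 -0.   ]
```

View pics/c5.png

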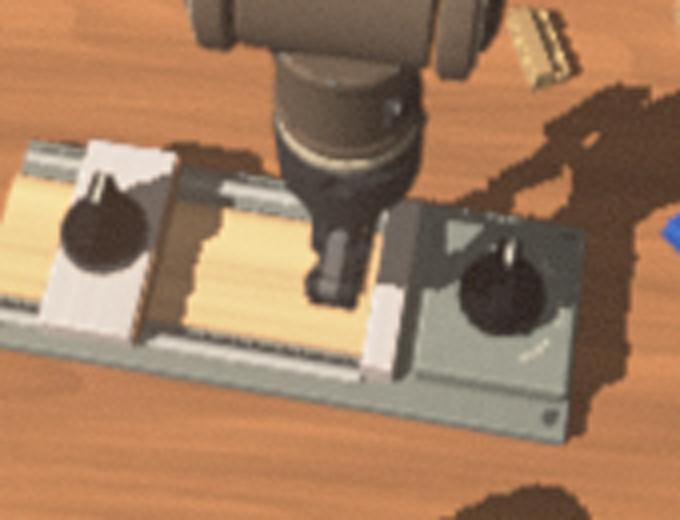

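The gripper hangs over the bed just short of the fence (crop about 340,280), and the selector pointer is towards −x. Lowering now.

```bash

python3 -m handwheel '[[[0,5.5,0],[0,0,0]],[[0,0,15],[0,0,0]],[[0,0,15],[0,0,0]],[[0,0,15],[0,0,0]],[[0,0,12],[0,0,0]],[[0,0,0],[0,0,0]],[[0,0,0],[0,0,0]]]'
python3 -m handwheel '[[[0,0,2],[0,0,0]],[[0,0,0],[0,0,0]],[[0,0,0],[0,0,0]]]'
python3 -c "
from h import *
goto(.6331-.016*.0872,.0200-.016*.9962,.055,-5)"
```

```text
clock: 18.37
position: [0.6321, 0.004, 0.2134]
eef_rot: [-2.316, -2.121, 0.002]
wrist_force: [-1.0, 0.8, -0.0]
width: 0.0539
gripper_force: 63.3
clock: 18.62
position: [0.6333, 0.0044, 0.2132]
eef_rot: [2.315, 2.122, 0.002]
wrist_force: [-0.4, 0.3, 0.6]
width: 0.0541
gripper_force: 63.3
clk 18.6 g [0.6336 0.0044 0.0582] phi -5.0 w 0.054 q6 0.03 TURN 0.0 SHIFT [-0.5 -1.8  3.2] tilt [ 0.002 -0.   ]
```

```bash

python3 -m handwheel '[[[0,-1.5,2],[0,0,0]],[[0,0,0],[0,0,0]],[[0,0,0],[0,0,0]],[[0,0,0],[0,0,0]]]'
python3 -m handwheel '[[[0,0,1.5],[0,0,0]],[[0,0,0],[0,0,0]],[[0,0,0],[0,0,0]],[[0,0,0],[0,0,0]]]'
```

```text
clock: 18.95
position: [0.6313, 0.0047, 0.2103]
eef_rot: [2.316, 2.123, 0.0]
wrist_force: [-0.7, 0.4, -0.4]
width: 0.0538
gripper_force: 63.3
clock: 19.28
position: [0.6316, 0.0047, 0.2089]
eef_rot: [2.316, 2.122, 0.001]
wrist_force: [1.0, 0.2, 2.0]
width: 0.054
gripper_force: 63.4
```

```bash

python3 -m handwheel '[[[0,0,0.5],[0,0,0]],[[0,0,0],[0,0,0]],[[0,0,0],[0,0,0]],[[0,0,0],[0,0,0]]]'
python3 -m handwheel '[[[0,0,0],[0,0,0]],[[0,0,0],[0,0,0]],[[0,0,0],[0,0,0]],[[0,0,0],[0,0,0]],[[0,0,-10],[0,0,0]],[[0,0,-15],[0,0,0]],[[0,0,-20],[0,0,0]],[[0,0,-20],[0,0,0]],[[0,0,0],[0,0,0]],[[0,0,0],[0,0,0]]]' 62
python3 - <<'E'
from h import *
for n in ('scene','top'):
    p=snap(n,n+'6')
    for xy in [(.437,.121),(.419,.2384)]: print(n,offc(p,*xy)[:4])
    print(offc(p,.632,.004,.026,.03))
goto(.437,.1212,.12,20.4)
E
```

```text
clock: 19.62
position: [0.6316, 0.0047, 0.2089]
eef_rot: [2.316, 2.122, 0.001]
wrist_force: [-0.6, 0.3, 4.8]
width: 0.0538
gripper_force: 63.9
clock: 20.45
position: [0.6322, 0.0046, 0.2753]
eef_rot: [2.314, 2.121, 0.005]
wrist_force: [0.6, -0.1, -0.5]
width: 0.0643
gripper_force: 0.0
scene (array([0.4379, 0.1214]), array([0.0569, 0.0287]), np.float64(19.4), 191)
scene (array([0.4191, 0.2382]), array([0.0565, 0.0289]), np.float64(12.0), 193)
(array([0.6338, 0.0168]), array([0.0317, 0.056 ]), np.float64(175.8), 96, (array([0.6334, 0.0238]), np.float64(-179.3)))
top (array([0.4585, 0.1411]), array([0., 0.]), np.float64(90.0), 1)
top (array([0.4154, 0.2486]), array([0.0565, 0.0501]), np.float64(11.8), 243)
(array([0., 0.]), array([0., 0.]), np.float64(90.0), 0, (array([nan, nan]), np.float64(nan)))
clk 20.6 g [0.6306 0.0047 0.1176] phi -5.0 w 0.065 q6 0.03 TURN -25.4 SHIFT [ 176.7 -140.8   -2.1] tilt [-0.001  0.   ]h.py:19: RuntimeWarning: Mean of empty slice.
  return np.round(c,4),np.round(s,4),round(np.rad2deg(L),1),len(P),(top[:,:2].mean(0).round(4),round(np.rad2deg(pca(top[:,:2])[1]),1))
  ret = um.true_divide(
h.py:13: RuntimeWarning: Mean of empty slice.
  c=P.mean(0); w,v=np.linalg.eigh(np.cov((P-c).T)); a=np.arctan2(v[1,-1],v[0,-1]); return c,a,np.sqrt(w)
  avg = a.mean(axis, **keepdims_kw)
h.py:13: RuntimeWarning: Degrees of freedom <= 0 for slice
  c=P.mean(0); w,v=np.linalg.eigh(np.cov((P-c).T)); a=np.arctan2(v[1,-1],v[0,-1]); return c,a,np.sqrt(w)
  c *= np.true_divide(1, fact)
  c *= np.true_divide(1, fact)
```

```bash

python3 -m handwheel '[[[0,0,-20],[0,0,0]],[[0,0,-20],[0,0,-6.3]],[[0,0,0],[0,0,-6.3]],[[0,0,0],[0,0,-6.4]],[[0,0,0],[0,0,-6.4]],[[30,-24,0],[0,0,0]],[[30,-24,0],[0,0,0]],[[30,-24,0],[0,0,0]],[[30,-24,0],[0,0,0]],[[30,-24,15],[0,0,0]],[[26,-21,25],[0,0,0]],[[0,0,20],[0,0,0]]]' 45
python3 -m handwheel '[[[0,0,0],[0,0,0]],[[0,0,0],[0,0,0]],[[0,0,0],[0,0,0]]]'
python3 - <<'E'
from h import *
p=snap('scene','scene7'); print(offc(p,.437,.1212)[:4])
goto(.437,.1212,.028,20.0)
E
```

```text
clock: 21.55
position: [0.4308, 0.1218, 0.25]
eef_rot: [-1.785, -2.575, 0.01]
wrist_force: [-0.4, -0.6, -0.8]
width: 0.0708
gripper_force: 0.0
clock: 21.8
position: [0.4391, 0.1203, 0.2537]
eef_rot: [1.793, 2.579, 0.001]
wrist_force: [0.4, 0.4, 0.7]
width: 0.0702
gripper_force: 0.0
(array([0.4383, 0.1219]), array([0.0567, 0.0292]), np.float64(19.4), 189)
clk 21.9 g [0.44   0.1203 0.0993] phi 20.4 w 0.070 q6 -0.18 TURN 0.4 SHIFT [ 1.9 -2.7 71.3] tilt [0.003 0.   ]
```

```bash

python3 -m handwheel '[[[1.5,-2,20],[0,0,0]],[[0,0,20],[0,0,0]],[[0,0,20],[0,0,0]],[[0,0,12.5],[0,0,0]],[[0,0,0],[0,0,0]],[[0,0,0],[0,0,0]],[[0,0,0],[0,0,0]]]'
python3 -m handwheel '[[[0,0,0],[0,0,0]],[[0,0,0],[0,0,0]],[[0,0,0],[0,0,0]],[[0,0,0],[0,0,0]],[[0,0,0],[0,0,0]]]' 255
python3 -m handwheel '[[[0,0,-15],[0,0,0]],[[0,0,-25],[0,0,0]],[[0,0,-25],[0,0,0]],[[0,0,-25],[0,0,0]],[[0,0,-25],[0,0,0]],[[0,0,0],[0,0,0]],[[0,0,0],[0,0,0]]]'
python3 -c "
from h import *
goto(.6331-.047*.0872-.001,.0200-.047*.9962,.14,-5)"
```

```text
clock: 22.43
position: [0.437, 0.121, 0.182]
eef_rot: [1.793, 2.577, 0.003]
wrist_force: [-0.4, 0.0, 0.1]
width: 0.07
gripper_force: 0.0
clock: 22.85
position: [0.4367, 0.1212, 0.1826]
eef_rot: [1.791, 2.578, 0.004]
wrist_force: [-0.1, -0.3, 5.3]
width: 0.054
gripper_force: 62.8
clock: 23.43
position: [0.4364, 0.1213, 0.2981]
eef_rot: [1.79, 2.576, 0.007]
wrist_force: [0.7, -1.2, 0.1]
width: 0.0538
gripper_force: 63.6
clk 23.4 g [0.4373 0.1215 0.1431] phi 20.4 w 0.054 q6 -0.18 TURN 25.4 SHIFT [-131.1  202.9    4.1] tilt [0.006 0.001]
```

```bash

python3 -m handwheel '[[[0,0,0],[0,0,6.3]],[[0,0,0],[0,0,6.3]],[[0,0,0],[0,0,6.4]],[[0,0,0],[0,0,6.4]],[[-18.7,29,0],[0,0,0]],[[-18.7,29,0],[0,0,0]],[[-18.7,29,0],[0,0,0]],[[-18.7,29,0],[0,0,0]],[[-18.7,29,0],[0,0,0]],[[-18.7,29,0],[0,0,0]],[[-18.7,28,0],[0,0,0]],[[0,0,0],[0,0,0]]]'
python3 -m handwheel '[[[0,0,20],[0,0,0]],[[0,0,25],[0,0,0]],[[0,0,20],[0,0,0]],[[0,0,0],[0,0,0]],[[0,0,0],[0,0,0]],[[0,0,0],[0,0,0]]]'
python3 -c "
from h import *
goto(.6331-.047*.0872-.001,.0200-.047*.9962,.0538,-5)"
```

```text
clock: 24.43
position: [0.6289, -0.0307, 0.2946]
eef_rot: [2.316, 2.116, 0.002]
wrist_force: [-0.1, -0.1, -0.6]
width: 0.0538
gripper_force: 63.6
clock: 24.93
position: [0.6252, -0.0267, 0.2308]
eef_rot: [-2.316, -2.123, 0.0]
wrist_force: [0.2, 0.2, -0.6]
width: 0.0541
gripper_force: 63.6
clk 24.9 g [ 0.6252 -0.0267  0.0758] phi -5.0 w 0.054 q6 -0.03 TURN 0.0 SHIFT [ 0.1  2.8 22. ] tilt [-0.  0.]
```

```bash

python3 -m handwheel '[[[0,2.8,10],[0,0,0]],[[0,0,8],[0,0,0]],[[0,0,2.5],[0,0,0]],[[0,0,0],[0,0,0]],[[0,0,0],[0,0,0]],[[0,0,0],[0,0,0]],[[0,0,0],[0,0,0]]]'
python3 -m handwheel '[[[0,0,1.5],[0,0,0]],[[0,0,0],[0,0,0]],[[0,0,0],[0,0,0]],[[0,0,0],[0,0,0]]]'
```

```text
clock: 25.52
position: [0.6283, -0.0271, 0.2106]
eef_rot: [2.316, 2.122, 0.001]
wrist_force: [-0.3, 0.0, 0.9]
width: 0.0542
gripper_force: 63.6
clock: 25.85
position: [0.6281, -0.0271, 0.2088]
eef_rot: [2.316, 2.123, 0.0]
wrist_force: [-0.4, -1.3, -0.1]
width: 0.0537
gripper_force: 63.6
```

```bash

python3 -m handwheel '[[[0,0,1],[0,0,0]],[[0,0,0],[0,0,0]],[[0,0,0],[0,0,0]],[[0,0,0],[0,0,0]]]'
python3 -m handwheel '[[[0,0,0],[0,0,0]],[[0,0,0],[0,0,0]],[[0,0,0],[0,0,0]],[[0,0,0],[0,0,0]],[[0,0,-10],[0,0,0]],[[0,0,-15],[0,0,0]],[[0,0,-20],[0,0,0]],[[0,0,-25],[0,0,0]],[[0,0,-25],[0,0,0]],[[0,0,0],[0,0,0]],[[0,0,0],[0,0,0]]]' 62
python3 - <<'E'
from h import *
p=snap('scene','scene8'); print(offc(p,.419,.2384)[:4])
goto(.419,.2385,.10,11.6)
E
```

```text
clock: 26.18
position: [0.6282, -0.0271, 0.2087]
eef_rot: [-2.316, -2.123, 0.0]
wrist_force: [-3.2, -0.2, 5.3]
width: 0.0543
gripper_force: 64.1
clock: 27.1
position: [0.6291, -0.0272, 0.3057]
eef_rot: [2.313, 2.12, 0.006]
wrist_force: [0.5, 0.1, -0.2]
width: 0.0645
gripper_force: 0.0
(array([0.4194, 0.2381]), array([0.0584, 0.0283]), np.float64(11.6), 194)
clk 27.1 g [ 0.6284 -0.0271  0.1487] phi -5.0 w 0.065 q6 -0.03 TURN -16.6 SHIFT [ 302.3 -151.8   48.3] tilt [ 0.001 -0.   ]
```

```bash

python3 -m handwheel '[[[0,0,0],[0,0,-5.5]],[[0,0,0],[0,0,-5.5]],[[0,0,0],[0,0,-5.6]],[[34,-17,0],[0,0,0]],[[34,-17,0],[0,0,0]],[[34,-17,0],[0,0,0]],[[34,-17,0],[0,0,0]],[[34,-17,0],[0,0,0]],[[34,-17,0],[0,0,0]],[[34,-17,0],[0,0,0]],[[34,-17,0],[0,0,0]],[[30,-15.5,0],[0,0,0]]]' 45
python3 -m handwheel '[[[0,0,25],[0,0,0]],[[0,0,23],[0,0,0]],[[0,0,0],[0,0,0]],[[0,0,0],[0,0,0]],[[0,0,0],[0,0,0]]]'
python3 - <<'E'
from h import *
p=snap('scene','scene9'); print(offc(p,.419,.2385)[:4])
goto(.419,.2385,.0265,11.6)
E
```

```text
clock: 28.15
position: [0.4164, 0.2392, 0.3011]
eef_rot: [-1.984, -2.433, 0.005]
wrist_force: [-0.2, 1.2, 0.2]
width: 0.0706
gripper_force: 0.0
clock: 28.57
position: [0.419, 0.238, 0.2546]
eef_rot: [-1.986, -2.434, 0.001]
wrist_force: [0.5, 0.4, 0.5]
width: 0.0704
gripper_force: 0.0
(array([0.4193, 0.2384]), array([0.0569, 0.0287]), np.float64(11.0), 190)
clk 28.6 g [0.4196 0.2382 0.1003] phi 11.6 w 0.070 q6 0.22 TURN -0.0 SHIFT [ 0.5 -0.6 73.8] tilt [0.001 0.   ]
```

```bash

python3 -m handwheel '[[[0,0,20],[0,0,0]],[[0,0,20],[0,0,0]],[[0,0,20],[0,0,0]],[[0,0,13.5],[0,0,0]],[[0,0,0],[0,0,0]],[[0,0,0],[0,0,0]],[[0,0,0],[0,0,0]]]'
python3 -m handwheel '[[[0,0,0],[0,0,0]],[[0,0,0],[0,0,0]],[[0,0,0],[0,0,0]],[[0,0,0],[0,0,0]],[[0,0,0],[0,0,0]]]' 255
python3 -m handwheel '[[[0,0,-15],[0,0,0]],[[0,0,-25],[0,0,0]],[[0,0,-25],[0,0,0]],[[0,0,-25],[0,0,0]],[[0,0,-25],[0,0,0]],[[0,0,-20],[0,0,0]],[[0,0,0],[0,0,0]],[[0,0,0],[0,0,0]]]'
python3 -c "
from h import *
goto(.6331-.078*.0872-.001,.0200-.078*.9962,.16,-5)"
```

```text
clock: 29.2
position: [0.42, 0.2384, 0.1826]
eef_rot: [1.985, 2.433, 0.004]
wrist_force: [0.2, -0.6, 0.2]
width: 0.0701
gripper_force: 0.0
clock: 29.62
position: [0.42, 0.2387, 0.1833]
eef_rot: [1.984, 2.433, 0.004]
wrist_force: [0.8, -0.6, 5.0]
width: 0.0537
gripper_force: 62.5
clock: 30.28
position: [0.4196, 0.2386, 0.3184]
eef_rot: [1.984, 2.433, 0.007]
wrist_force: [-0.3, 0.3, -1.4]
width: 0.0538
gripper_force: 63.4
clk 30.3 g [0.4203 0.2389 0.1634] phi 11.6 w 0.054 q6 0.22 TURN 16.6 SHIFT [-277.6  230.     3.8] tilt [0.005 0.002]
```

```bash

python3 -m handwheel '[[[0,0,0],[0,0,5.5]],[[0,0,0],[0,0,5.5]],[[0,0,0],[0,0,5.6]],[[-31,25.5,0],[0,0,0]],[[-31,25.5,0],[0,0,0]],[[-31,25.5,0],[0,0,0]],[[-31,25.5,0],[0,0,0]],[[-31,25.5,0],[0,0,0]],[[-31,25.5,0],[0,0,0]],[[-31,25.5,0],[0,0,0]],[[-31,25.5,0],[0,0,0]],[[-29.6,26,0],[0,0,0]]]'
python3 -m handwheel '[[[0,0,0],[0,0,0]],[[0,0,20],[0,0,0]],[[0,0,25],[0,0,0]],[[0,0,25],[0,0,0]],[[0,0,15],[0,0,0]],[[0,0,0],[0,0,0]],[[0,0,0],[0,0,0]],[[0,0,0],[0,0,0]]]'
python3 -c "
from h import *
goto(.6331-.078*.0872-.001,.0200-.078*.9962,.0538,-5)"
```

```text
clock: 31.28
position: [0.6238, -0.0602, 0.3141]
eef_rot: [-2.315, -2.12, 0.003]
wrist_force: [0.8, 1.0, -0.5]
width: 0.0541
gripper_force: 63.4
clock: 31.95
position: [0.624, -0.0582, 0.2314]
eef_rot: [2.316, 2.123, 0.0]
wrist_force: [0.5, 1.1, -0.4]
width: 0.0541
gripper_force: 63.4
clk 31.9 g [ 0.6241 -0.0582  0.0764] phi -5.0 w 0.054 q6 -0.08 TURN 0.0 SHIFT [ 0.6  1.2 22.6] tilt [ 0. -0.]
```

```bash

python3 -m handwheel '[[[0,1,10],[0,0,0]],[[0,0,8],[0,0,0]],[[0,0,2.5],[0,0,0]],[[0,0,0],[0,0,0]],[[0,0,0],[0,0,0]],[[0,0,1.5],[0,0,0]],[[0,0,0],[0,0,0]],[[0,0,0],[0,0,0]],[[0,0,0],[0,0,0]]]'
python3 -m handwheel '[[[0,0,1.2],[0,0,0]],[[0,0,0],[0,0,0]],[[0,0,0],[0,0,0]],[[0,0,0],[0,0,0]]]'
```

```text
clock: 32.7
position: [0.625, -0.0584, 0.2094]
eef_rot: [2.316, 2.122, 0.0]
wrist_force: [-0.4, -1.0, -0.2]
width: 0.0537
gripper_force: 63.5
clock: 33.03
position: [0.6251, -0.0584, 0.2094]
eef_rot: [2.316, 2.123, -0.0]
wrist_force: [-3.8, 0.5, 6.2]
width: 0.054
gripper_force: 64.1
```

```bash

python3 -m handwheel '[[[0,0,0],[0,0,0]],[[0,0,0],[0,0,0]],[[0,0,0],[0,0,0]],[[0,0,0],[0,0,0]],[[0,0,-10],[0,0,0]],[[0,0,-15],[0,0,0]],[[0,0,-25],[0,0,0]],[[0,0,-25],[0,0,0]],[[0,0,-25],[0,0,0]],[[-20,-30,0],[0,0,0]],[[-20,-30,0],[0,0,0]],[[-20,-30,0],[0,0,0]]]' 62
python3 -m handwheel '[[[-20,-30,0],[0,0,0]],[[-20,-30,0],[0,0,0]],[[0,-30,0],[0,0,0]],[[0,0,0],[0,0,0]],[[0,0,0],[0,0,0]],[[0,0,0],[0,0,0]]]' 115
python3 - <<'E'
from knob import *
for n in ('top','scene'):
    p=snap(n,n+'10'); print(knob(p,.64,.098),knob(p,.6185,-.1505))
    C=cloud(p); u=np.array([.0872,.9962]);v=np.array([.9962,-.0872]); D=C[...,:2]-np.array([.6331,.02]); yy=D@u; xx=D@v
    m=(abs(xx)<.05)&(yy>-.11)&(yy<-.002)&(C[...,2]>.034)&(C[...,2]<.054)
    for a,b in ((-.031,-.002),(-.062,-.032),(-.095,-.063)):
        k=m&(yy>a)&(yy<b); print(n,'x',xx[k].min().round(3),xx[k].max().round(3),'y',yy[k].min().round(3),yy[k].max().round(3),k.sum())
    x,y=px(p,[.62,-.03,.04]); a=cv2.imread(f'pics/{n}10.png'); cv2.imwrite(f'pics/c10{n}.png',cv2.resize(a[y-50:y+50,x-85:x+85],None,fx=4,fy=4,interpolation=2))
goto(.6185,-.151,.15,85)
E
cd pics; python3 -c "
import cv2,numpy as np;cv2.imwrite('c10.png',cv2.resize(np.vstack([cv2.imread('c10top.png'),cv2.imread('c10scene.png')]),(510,600)))"
```

```text
clock: 34.03
position: [0.5295, -0.1106, 0.3096]
eef_rot: [2.313, 2.123, 0.002]
wrist_force: [-0.1, -1.3, -0.3]
width: 0.0644
gripper_force: 0.0
clock: 34.53
position: [0.4376, -0.1426, 0.309]
eef_rot: [2.314, 2.12, 0.002]
wrist_force: [-0.1, -0.0, 0.3]
width: 0.0465
gripper_force: 0.0
(array([0.6376, 0.0977]), np.float64(175.3), array([0.0042, 0.0142]), 114, np.float64(0.104)) (array([ 0.6208, -0.1512]), np.float64(169.2), array([0.004 , 0.0118]), 89, np.float64(0.104))
top x -0.029 0.05 y -0.03 -0.002 230
top x -0.03 0.049 y -0.061 -0.033 231
top x -0.043 0.05 y -0.093 -0.065 237
(array([0.6424, 0.0979]), np.float64(175.6), array([0.0041, 0.0144]), 125, np.float64(0.102)) (array([ 0.6205, -0.1504]), np.float64(174.2), array([0.0043, 0.0142]), 129, np.float64(0.103))
scene x -0.049 0.03 y -0.03 -0.002 257
scene x -0.049 0.029 y -0.061 -0.033 262
scene x -0.049 0.029 y -0.092 -0.064 262
clk 34.6 g [ 0.4387 -0.1427  0.1539] phi -5.0 w 0.047 q6 -0.32 TURN -90.0 SHIFT [-179.8    7.4    4.4] tilt [ 0.003 -0.001]
```

View pics/c10.png

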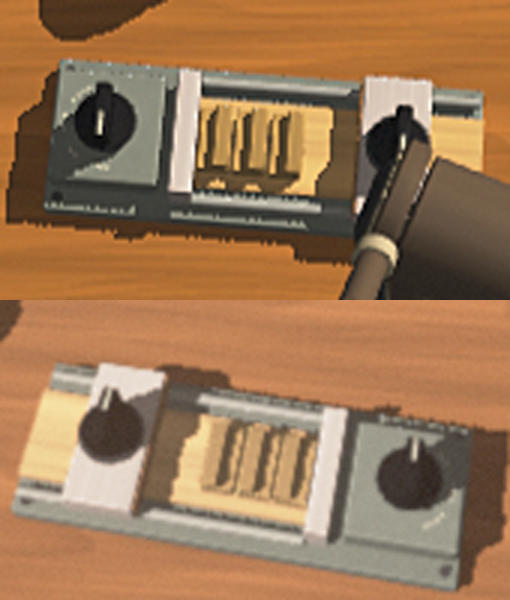

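The three offcuts lie side by side and centred, top crop (215–300,140). Next I'll grip the clamp knob and slide the carriage up.

```bash

python3 -m handwheel '[[[0,0,0],[0,0,-7]],[[0,0,0],[0,0,-7]],[[0,0,0],[0,0,-7]],[[0,0,0],[0,0,-7]],[[0,0,0],[0,0,-7]],[[0,0,0],[0,0,-7]],[[0,0,0],[0,0,-7]],[[0,0,0],[0,0,-7]],[[0,0,0],[0,0,-7]],[[0,0,0],[0,0,-7]],[[0,0,0],[0,0,-7]],[[0,0,0],[0,0,-7]]]'
python3 -m handwheel '[[[0,0,0],[0,0,-6]],[[-30,1.2,0],[0,0,0]],[[-30,1.2,0],[0,0,0]],[[-30,1.2,0],[0,0,0]],[[-30,1.2,0],[0,0,0]],[[-30,1.2,0],[0,0,0]],[[-29,1.2,0],[0,0,0]],[[0,0,10],[0,0,0]],[[0,0,10],[0,0,0]],[[0,0,0],[0,0,0]],[[0,0,0],[0,0,0]],[[0,0,0],[0,0,0]]]'
python3 - <<'E'
from h import *
goto(.6193,-.1508,.090,85)
E
```

```text
clock: 35.63
position: [0.4383, -0.1422, 0.3083]
eef_rot: [0.289, 3.127, -0.0]
wrist_force: [-0.3, -0.3, 0.6]
width: 0.0472
gripper_force: 0.0
clock: 36.63
position: [0.6149, -0.1505, 0.2874]
eef_rot: [-0.137, -3.137, -0.001]
wrist_force: [0.7, -0.6, 0.4]
width: 0.0468
gripper_force: 0.0
clk 36.6 g [ 0.6146 -0.1504  0.1324] phi 85.0 w 0.047 q6 -1.79 TURN 0.0 SHIFT [-4.8  0.  42.4] tilt [-0.002  0.001]
```

```bash

python3 -m handwheel '[[[-3,0,15],[0,0,0]],[[0,0,15],[0,0,0]],[[0,0,11],[0,0,0]],[[0,0,0],[0,0,0]],[[0,0,0],[0,0,0]],[[0,0,0],[0,0,0]]]'
python3 -m handwheel '[[[0,0,0],[0,0,0]],[[0,0,0],[0,0,0]],[[0,0,0],[0,0,0]],[[0,0,0],[0,0,0]],[[0,0,0],[0,0,0]],[[0,0,0],[0,0,0]]]' 255
python3 -m handwheel '[[[0,5,0],[0,0,0]],[[0,6,0],[0,0,0]],[[0,6,0],[0,0,0]],[[0,6,0],[0,0,0]],[[0,6,0],[0,0,0]],[[0,6,0],[0,0,0]],[[0,6,0],[0,0,0]],[[0,4,0],[0,0,0]],[[0,0,0],[0,0,0]],[[0,0,0],[0,0,0]]]'
python3 -c "
from h import *
goto(.6331-.117*.0872,.02-.117*.9962,.09,85); s=robot.state(); print(s['wrist_force'],s['torque'])"
```

```text
clock: 37.13
position: [0.6189, -0.1512, 0.2472]
eef_rot: [0.137, 3.138, -0.0]
wrist_force: [-0.8, 0.7, -0.5]
width: 0.0466
gripper_force: 0.0
clock: 37.63
position: [0.6193, -0.1513, 0.2482]
eef_rot: [0.137, 3.137, -0.001]
wrist_force: [-1.1, -0.6, 4.5]
width: 0.013
gripper_force: 59.2
clock: 38.47
position: [0.6233, -0.1056, 0.2481]
eef_rot: [0.137, 3.137, 0.001]
wrist_force: [-0.6, 1.9, 5.9]
width: 0.013
gripper_force: 59.6
clk 38.5 g [ 0.6235 -0.1055  0.0931] phi 85.0 w 0.013 q6 -1.72 TURN 0.0 SHIFT [1.4 8.9 3.1] tilt [0.002 0.   ]
[-0.5634213   1.88969041  5.886538  ] [ 0.1729666   0.06984923 -0.07419836]
```

```bash

python3 -m handwheel '[[[0,3,0],[0,0,0]],[[0,3,0],[0,0,0]],[[0,0,0],[0,0,0]],[[0,0,0],[0,0,0]],[[0,0,0],[0,0,0]]]'
python3 -m handwheel '[[[0,2,0],[0,0,0]],[[0,0,0],[0,0,0]],[[0,0,0],[0,0,0]],[[0,0,0],[0,0,0]]]'
python3 -m handwheel '[[[0,2,0],[0,0,0]],[[0,0,0],[0,0,0]],[[0,0,0],[0,0,0]],[[0,0,0],[0,0,0]]]'
```

```text
clock: 38.88
position: [0.6237, -0.1001, 0.2481]
eef_rot: [0.137, 3.137, -0.0]
wrist_force: [-0.6, -0.9, 5.7]
width: 0.013
gripper_force: 59.6
clock: 39.22
position: [0.6239, -0.0984, 0.2481]
eef_rot: [0.137, 3.137, -0.001]
wrist_force: [-0.3, -2.0, 6.0]
width: 0.0132
gripper_force: 59.6
clock: 39.55
position: [0.6241, -0.0966, 0.2481]
eef_rot: [0.137, 3.137, -0.002]
wrist_force: [-0.9, -2.0, 5.8]
width: 0.0126
gripper_force: 59.6
```

```bash

python3 -m handwheel '[[[0,1.5,0],[0,0,0]],[[0,0,0],[0,0,0]],[[0,0,0],[0,0,0]],[[0,0,0],[0,0,0]]]'
python3 -m handwheel '[[[0,1.5,0],[0,0,0]],[[0,0,0],[0,0,0]],[[0,0,0],[0,0,0]],[[0,0,0],[0,0,0]]]'
python3 - <<'E'
from h import *
p=snap('scene','scene11'); C=cloud(p); u=np.array([.0872,.9962]);v=np.array([.9962,-.0872]); D=C[...,:2]-np.array([.6331,.02]); yy=D@u; xx=D@v
m=(abs(xx)<.028)&(yy>-.13)&(yy<-.002)&(C[...,2]<.062)
h,e=np.histogram(yy[m],np.arange(-.13,0,.004)); 
for i in range(len(h)):
    k=m&(yy>=e[i])&(yy<e[i+1]); print(round(e[i]*1000),k.sum(),np.round(np.median(C[...,2][k]),3) if k.any() else '',end=' | ')
E
```

```text
clock: 39.88
position: [0.6241, -0.0961, 0.2481]
eef_rot: [0.135, 3.137, -0.005]
wrist_force: [-1.4, -4.8, 5.7]
width: 0.0129
gripper_force: 59.5
clock: 40.22
position: [0.6242, -0.0956, 0.2482]
eef_rot: [0.135, 3.137, -0.009]
wrist_force: [-1.8, -8.7, 4.5]
width: 0.0129
gripper_force: 59.5
-130 6 0.059 | -126 2 0.059 | -122 4 0.058 | -118 3 0.059 | -114 3 0.057 | -110 5 0.058 | -106 7 0.057 | -102 5 0.058 | -98 10 0.058 | -94 21 0.058 | -90 25 0.056 | -86 33 0.054 | -82 29 0.05 | -78 36 0.05 | -74 30 0.05 | -70 45 0.044 | -66 33 0.04 | -62 35 0.041 | -58 30 0.042 | -54 32 0.05 | -50 33 0.05 | -46 35 0.05 | -42 42 0.043 | -38 32 0.04 | -34 35 0.04 | -30 28 0.042 | -26 34 0.05 | -22 31 0.051 | -18 35 0.05 | -14 39 0.042 | -10 34 0.04 | -6 32 0.039 |
```

```bash

python3 -m handwheel '[[[0,0,0],[0,0,6.5]],[[0,0,0],[0,0,6.5]],[[0,0,0],[0,0,6.5]],[[0,0,0],[0,0,6.5]],[[0,0,0],[0,0,6.5]],[[0,0,0],[0,0,6.5]],[[0,0,0],[0,0,6.5]],[[0,0,0],[0,0,6.5]],[[0,0,0],[0,0,6.5]],[[0,0,0],[0,0,6.5]],[[0,0,0],[0,0,6.5]],[[0,0,0],[0,0,4]]]'
python3 -m handwheel '[[[0,0,0],[0,0,2]],[[0,0,0],[0,0,2]],[[0,0,0],[0,0,0]],[[0,0,0],[0,0,0]],[[0,0,0],[0,0,0]]]'
python3 -c "
from h import *
goto(.6237,-.0957,.09,5); s=robot.state(); print(s['wrist_force'],s['torque'])"
```

```text
clock: 41.27
position: [0.6231, -0.0969, 0.2482]
eef_rot: [2.029, 2.394, -0.013]
wrist_force: [-6.0, -13.4, 7.7]
width: 0.0131
gripper_force: 59.9
clock: 41.68
position: [0.623, -0.097, 0.2482]
eef_rot: [2.107, 2.326, -0.013]
wrist_force: [-6.6, -12.9, 8.7]
width: 0.0131
gripper_force: 60.0
clk 41.7 g [ 0.6226 -0.0983  0.0932] phi 5.7 w 0.013 q6 -0.31 TURN 0.7 SHIFT [2.5 1.4 3.2] tilt [-0.003 -0.008]
[ -6.5619551 -12.9492661   8.6726833] [-2.10804476  1.11071736 -0.03774638]
```

```bash

python3 -m handwheel '[[[0,0,0],[0,0,0]],[[0,0,0],[0,0,0]],[[0,0,0],[0,0,0]],[[0,0,-20],[0,0,0]],[[0,0,-25],[0,0,0]],[[0,0,-25],[0,0,0]],[[0,-30,-10],[0,0,0]],[[0,-35,0],[0,0,0]],[[0,-35,0],[0,0,0]],[[0,-35,0],[0,0,0]],[[0,-35,0],[0,0,0]],[[0,0,0],[0,0,0]]]' 115
python3 - <<'E'
from knob import *
for n in ('top','scene'):
    p=snap(n,n+'12'); print(knob(p,.64,.098),knob(p,.6235,-.097))
    C=cloud(p); u=np.array([.0872,.9962]);v=np.array([.9962,-.0872]); D=C[...,:2]-np.array([.6331,.02]); yy=D@u; xx=D@v
    m=(abs(xx)<.028)&(yy>-.12)&(yy<-.002)&(C[...,2]<.062); e=np.arange(-.12,0,.004)
    for i in range(len(e)):
        k=m&(yy>=e[i])&(yy<e[i]+.004); print(round(e[i]*1000),np.round(np.median(C[...,2][k]),3) if k.any() else '',end=' | ')
    x,y=px(p,[.62,-.03,.04]); a=cv2.imread(f'pics/{n}12.png'); cv2.imwrite(f'pics/c12{n}.png',cv2.resize(a[y-50:y+50,x-85:x+85],None,fx=4,fy=4,interpolation=2))
goto(.640,.098,.16,85)
E
cd pics; python3 -c "
import cv2,numpy as np;cv2.imwrite('c12.png',cv2.resize(np.vstack([cv2.imread('c12top.png'),cv2.imread('c12scene.png')]),(510,600)))"
```

```text
clock: 42.68
position: [0.4478, -0.1078, 0.324]
eef_rot: [-2.105, -2.318, 0.008]
wrist_force: [-1.3, 1.0, 0.2]
width: 0.0471
gripper_force: 0.0
(array([0.6379, 0.0977]), np.float64(175.7), array([0.0042, 0.0142]), 111, np.float64(0.104)) (array([ 0.6207, -0.0843]), np.float64(108.4), array([0.0038, 0.0095]), 59, np.float64(0.103))
-120  | -116  | -112 0.058 | -108 0.055 | -104 0.057 | -100 0.056 | -96 0.057 | -92 0.057 | -88 0.055 | -84 0.051 | -80 0.049 | -76 0.05 | -72 0.049 | -68 0.039 | -64 0.04 | -60 0.04 | -56 0.05 | -52 0.049 | -48 0.05 | -44 0.049 | -40 0.039 | -36 0.04 | -32 0.04 | -28 0.049 | -24 0.049 | -20 0.049 | -16 0.05 | -12 0.039 | -8 0.04 | -4 0.04 | (array([0.6421, 0.098 ]), np.float64(175.9), array([0.0041, 0.0144]), 123, np.float64(0.103)) (array([ 0.6253, -0.0948]), np.float64(94.9), array([0.004 , 0.0141]), 135, np.float64(0.102))
-120 0.06 | -116 0.061 | -112 0.059 | -108 0.06 | -104 0.056 | -100 0.057 | -96 0.058 | -92 0.057 | -88 0.056 | -84 0.052 | -80 0.05 | -76 0.05 | -72 0.049 | -68 0.04 | -64 0.04 | -60 0.04 | -56 0.049 | -52 0.05 | -48 0.05 | -44 0.049 | -40 0.04 | -36 0.04 | -32 0.04 | -28 0.05 | -24 0.05 | -20 0.05 | -16 0.049 | -12 0.04 | -8 0.04 | -4 0.04 | clk 42.8 g [ 0.4534 -0.1088  0.1715] phi 5.5 w 0.047 q6 -0.43 TURN -79.5 SHIFT [-167.9  222.2   11.6] tilt [-0.     0.001]
```

View pics/c12.png

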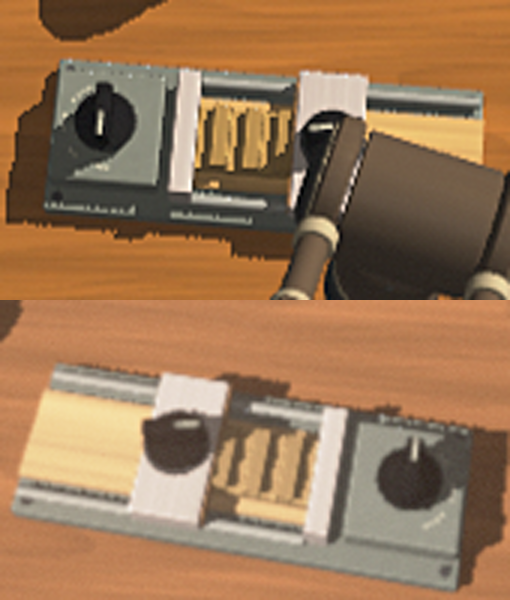

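The row is snug and flat, and the clamp turned about 79° (1.38 rad). Now the selector goes to three dots.

```bash

python3 -m handwheel '[[[0,0,0],[0,0,-6.7]],[[0,0,0],[0,0,-6.7]],[[0,0,0],[0,0,-6.7]],[[0,0,0],[0,0,-6.7]],[[0,0,0],[0,0,-6.7]],[[0,0,0],[0,0,-6.7]],[[0,0,0],[0,0,-6.7]],[[0,0,0],[0,0,-6.7]],[[0,0,0],[0,0,-6.7]],[[0,0,0],[0,0,-6.7]],[[0,0,0],[0,0,-6.7]],[[0,0,0],[0,0,-5.8]]]'
python3 -m handwheel '[[[-21,28,0],[0,0,0]],[[-21,28,0],[0,0,0]],[[-21,28,0],[0,0,0]],[[-21,28,0],[0,0,0]],[[-21,28,0],[0,0,0]],[[-21,28,0],[0,0,0]],[[-21,28,0],[0,0,0]],[[-21,26,0],[0,0,0]],[[0,0,0],[0,0,0]],[[0,0,0],[0,0,0]],[[0,0,0],[0,0,0]]]'
python3 -c "
from h import *
goto(.640,.098,.0895,85)"
```

```text
clock: 43.78
position: [0.4566, -0.1094, 0.3275]
eef_rot: [0.127, 3.137, -0.0]
wrist_force: [0.4, 1.0, 0.2]
width: 0.0466
gripper_force: 0.0
clock: 44.7
position: [0.6417, 0.0976, 0.3263]
eef_rot: [-0.135, -3.138, 0.0]
wrist_force: [-0.6, -0.2, 0.4]
width: 0.0467
gripper_force: 0.0
clk 44.7 g [0.6416 0.0976 0.1713] phi 85.1 w 0.047 q6 -1.40 TURN 0.1 SHIFT [ 1.6  0.3 81.8] tilt [-0.001 -0.   ]
```

```bash

python3 -m handwheel '[[[1.5,0,20],[0,0,0]],[[0,0,20],[0,0,0]],[[0,0,20],[0,0,0]],[[0,0,15],[0,0,0]],[[0,0,6],[0,0,0]],[[0,0,0],[0,0,0]],[[0,0,0],[0,0,0]]]'
python3 -m handwheel '[[[0,0,0],[0,0,0]],[[0,0,0],[0,0,0]],[[0,0,0],[0,0,0]],[[0,0,0],[0,0,0]],[[0,0,0],[0,0,0]],[[0,0,0],[0,0,0]]]' 255
python3 -m handwheel '[[[0,0,4],[0,0,0]],[[0,0,4],[0,0,0]],[[0,0,0.5],[0,0,0]],[[0,0,0],[0,0,0]],[[0,0,0],[0,0,0]]]'
python3 -c "
from h import *
goto(.640,.098,.0825,-6.7)"
```

```text
clock: 45.28
position: [0.6398, 0.0965, 0.2463]
eef_rot: [0.138, 3.139, -0.0]
wrist_force: [-0.3, -0.4, -0.3]
width: 0.0466
gripper_force: 0.0
clock: 45.78
position: [0.6405, 0.0973, 0.2472]
eef_rot: [0.136, 3.136, 0.001]
wrist_force: [-0.1, 0.1, 2.4]
width: 0.0128
gripper_force: 60.8
clock: 46.2
position: [0.6406, 0.0973, 0.2397]
eef_rot: [0.137, 3.137, 0.001]
wrist_force: [-2.8, 0.2, 11.9]
width: 0.0129
gripper_force: 62.1
clk 46.2 g [0.641  0.0974 0.0847] phi 85.0 w 0.013 q6 -1.40 TURN -88.3 SHIFT [-0.5  1.   2.2] tilt [0.002 0.   ]
```

```bash

python3 -m handwheel '[[[0,0,0],[0,0,7]],[[0,0,0],[0,0,7]],[[0,0,0],[0,0,7]],[[0,0,0],[0,0,7]],[[0,0,0],[0,0,7]],[[0,0,0],[0,0,7]],[[0,0,0],[0,0,7]],[[0,0,0],[0,0,7]],[[0,0,0],[0,0,7]],[[0,0,0],[0,0,7]],[[0,0,0],[0,0,7]],[[0,0,0],[0,0,7]]]'
python3 -m handwheel '[[[0,0,0],[0,0,6]],[[0,0,0],[0,0,1.7]],[[0,0,0],[0,0,0]],[[0,0,0],[0,0,0]],[[0,0,0],[0,0,0]]]'
python3 -c "
from h import *
goto(.640,.098,.0825,-6.7); s=robot.state(); print(s['torque'],s['wrist_force'])"
```

```text
clock: 47.2
position: [0.6397, 0.0964, 0.2396]
eef_rot: [-2.208, -2.235, 0.005]
wrist_force: [-5.8, -2.8, 15.0]
width: 0.0125
gripper_force: 62.6
clock: 47.62
position: [0.6396, 0.0963, 0.2397]
eef_rot: [-2.347, -2.088, 0.005]
wrist_force: [-6.3, -2.5, 15.5]
width: 0.0129
gripper_force: 62.6
clk 47.6 g [0.6392 0.096  0.0847] phi -6.7 w 0.013 q6 0.20 TURN 0.0 SHIFT [2.  0.6 2.2] tilt [-0.003 -0.002]
[-0.44071689  1.12067594  0.02306244] [-6.26721657 -2.47658126 15.47142415]
```

```bash

python3 -m handwheel '[[[0,0,-4],[0,0,0]],[[0,0,-4],[0,0,0]],[[0,0,-1],[0,0,0]],[[0,0,0],[0,0,0]],[[0,0,0],[0,0,0]]]'
python3 -m handwheel '[[[0,0,0],[0,0,0]],[[0,0,0],[0,0,0]],[[0,0,0],[0,0,0]],[[0,0,-20],[0,0,0]],[[0,0,-25],[0,0,0]],[[0,0,-25],[0,0,0]],[[0,-35,-20],[0,0,0]],[[0,-35,0],[0,0,0]],[[0,-35,0],[0,0,0]],[[0,-35,0],[0,0,0]],[[0,-35,0],[0,0,0]],[[0,0,0],[0,0,0]]]' 115
python3 - <<'E'
from knob import *
for n in ('top','scene'):
    p=snap(n,n+'13'); print(knob(p,.64,.098),knob(p,.6235,-.097))
    C=cloud(p); u=np.array([.0872,.9962]);v=np.array([.9962,-.0872]); D=C[...,:2]-np.array([.6331,.02]); yy=D@u; xx=D@v
    m=(abs(xx)<.028)&(yy>-.12)&(yy<-.002)&(C[...,2]<.062); e=np.arange(-.096,0,.004)
    for i in range(len(e)):
        k=m&(yy>=e[i])&(yy<e[i]+.004); print(round(e[i]*1000),np.round(np.median(C[...,2][k]),3) if k.any() else '',end=' | ')
p=cv2.imread('pics/scene13.png'); cv2.imwrite('pics/c13.png',cv2.resize(p[140:310,130:390],None,fx=3,fy=3,interpolation=2))
E
```

```text
clock: 48.03
position: [0.6393, 0.0964, 0.2457]
eef_rot: [2.347, 2.088, -0.004]
wrist_force: [-1.9, -4.0, 4.0]
width: 0.013
gripper_force: 60.8
clock: 49.03
position: [0.4588, 0.1181, 0.3336]
eef_rot: [-2.34, -2.085, 0.014]
wrist_force: [-1.3, -0.5, 0.2]
width: 0.0471
gripper_force: 0.0
(array([0.6382, 0.0929]), np.float64(75.2), array([0.004 , 0.0129]), 91, np.float64(0.103)) (array([ 0.6207, -0.0959]), np.float64(95.6), array([0.0042, 0.014 ]), 122, np.float64(0.105))
-96 0.057 | -92 0.056 | -88 0.056 | -84 0.051 | -80 0.049 | -76 0.05 | -72 0.048 | -68 0.04 | -64 0.039 | -60 0.04 | -56 0.048 | -52 0.05 | -48 0.049 | -44 0.049 | -40 0.039 | -36 0.039 | -32 0.04 | -28 0.049 | -24 0.05 | -20 0.05 | -16 0.049 | -12 0.04 | -8 0.04 | -4 0.04 | (array([0.6424, 0.098 ]), np.float64(83.0), array([0.0042, 0.0137]), 137, np.float64(0.103)) (array([ 0.6255, -0.0948]), np.float64(95.0), array([0.0041, 0.0141]), 139, np.float64(0.103))
-96 0.057 | -92 0.057 | -88 0.055 | -84 0.052 | -80 0.05 | -76 0.049 | -72 0.049 | -68 0.04 | -64 0.04 | -60 0.04 | -56 0.051 | -52 0.049 | -48 0.05 | -44 0.05 | -40 0.04 | -36 0.041 | -32 0.04 | -28 0.05 | -24 0.05 | -20 0.05 | -16 0.049 | -12 0.04 | -8 0.04 | -4 0.04 |
```

View pics/c13.png

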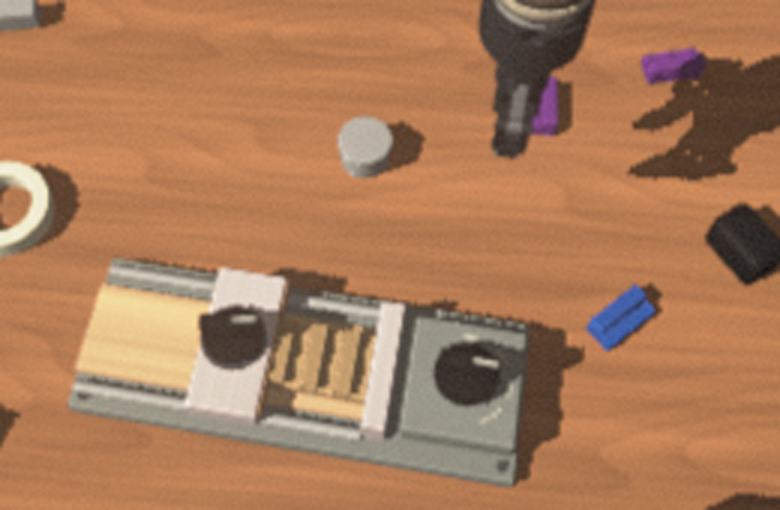

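The selector turned about 92.9° (1.62 rad) and has sprung out. The row is still snug, and the tin, tape roll and tape measure look undisturbed. I'll hand it in.

```bash
python3 -m handwheel '[[[0,0,0],[0,0,0]],[[0,0,0],[0,0,0]],[[0,0,0],[0,0,0]],[[0,0,0],[0,0,0]]]'
python3 -c "
from plant import robot
print(robot.close_job())"
```

```text
clock: 49.47
position: [0.4671, 0.1175, 0.3367]
eef_rot: [2.348, 2.087, 0.001]
wrist_force: [0.8, -0.2, -0.6]
width: 0.0468
gripper_force: 0.0
the job is handed in; nothing more can be done
None
```

I handed the job in at 49 s, with the three wooden offcuts clamped snug and flat, the clamp knob at about 1.38 rad, and the selector on three dots and sprung out; no verdict came back.

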